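Hang the vial caddy on the cleat of the pump module

TASK

Take the vial caddy by its handle and hang it on the cleat on the side of the instrument module: tip the caddy with its front raised and lower its angled rear strip behind the cleat until it rests there, still tipped. Then bring it upright and press it gently in and down, without letting go early, until it is fully home, midway along the cleat and flush with the module, with the sprung roller snapped out over the strip. Never press hard on the cleat or tip the caddy steeply; let go at the end, and leave the bottle, the beaker and the mouse where they are.

Things in the scene. Friction and masses are not known exactly. Their poses are not given: they have to be found in the camera images.
- handle (a point): Grip point of the loose vial caddy (0.35-0.5 kg), 125 mm above its underside, 25 mm below the top of its handle: an upright plate 40 mm wide (x), 12 mm thick (y), free on both sides down to 104 mm. Caddy axes: x along its length, z up, -y its back (strip side), +y its front. Tray part 130 x 100 mm, 55 mm high, centred under the handle; a 104 mm high back plate stands at y -56 to -50 mm.
- strip (a point): Middle of the rear lower edge of the caddy's angled strip, axes as the caddy: 80 mm behind (-y) and 46 mm below handle, 79 mm above the underside. Strip 130 mm long, folded sheet: it slopes from the back plate down and back at 45 degrees to 3.5 mm below and in front of this edge; from the edge an upright rear face rises 25 mm to a level top. The pocket under the slope opens downward.
- foot (a point): Middle of the rear face of the caddy's foot, axes as the caddy: a bar 10 mm high, 130 mm long along the lower back edge, this point 80 mm behind the handle and 5 mm above the underside. Hung, it rests on the module's side.
- seat (a point): Mark on the side of the fixed module (white, 270 x 240 x 200 mm high), 139 mm above the bench: where strip lies when the caddy is home, but the cleat was clamped by hand up to 10 mm higher or lower than marked (not measured: feel for it). In x and y it is true. Axes: x along the cleat, +y level, straight out of the side, z up; home, the caddy's axes are parallel to them.
- module: Foot of the module's cleat side, on the bench, axes as seat. Cleat: dark steel strip 170 mm long (x), sloping at 45 degrees from the side (7 mm below true home) up to its edge 18 mm out and 11 mm above true home; groove open upward. Strip on slope, upright or tipped: strip is as far above true home as it is out. Tipped 0.25 rad it comes no nearer than 6 mm to the side.
- catch (a joint): How far the cleat's roller is pushed in: 0 out, to 0.009 m; spring 3 N + 900 N/m. Steel, 12 mm dia., 46 mm long, axis 32 mm above true home, standing 5 mm out of the side; the strip's rear face pushes it in on the way down, and it springs out over the strip's top at home. The caddy's weight may not overcome it: press in and down with 5 to 12 N. Over 30 N on the cleat is too much.
- bottle: Bystander: glass bottle with a blue cap, 72 mm diameter, 150 mm high, origin at the centre of its underside, loose on the bench.
- beaker: Bystander: glass beaker, 60 mm diameter, 70 mm high, origin at the centre of its underside, loose.
- mouse: Bystander: pale computer mouse, 100 x 58 x 32 mm, origin at the centre of its underside, loose.
Mind the look-alikes: they are no part of the job. Several things look just like the part that bears handle: the one meant starts nearest to the robot's base.

How it is judged:
By the outcome, as a careful person would: the job done as asked, in the order asked, and still so for the second after the job is handed in, with the robot touching nothing.
It also fails if it takes over 54 s, if anything falls off the work surface, if the arm or the gripper's body presses on something with over 40 N, if the wrist force passes 120 N, or if a joint passes its speed limit or range.

ROBOT

A 6-joint arm with a two-finger parallel gripper is mounted at the origin on the work surface. World frame = base frame: x ahead of the robot, y to its left, z up, the work surface at z = 0. Lengths are in m, angles in rad, forces in N, time in s.
With the tool pointing down it reaches from about 0.35 to 0.975 m from the base axis. Payload 4.9 kg.
Tool frame: the origin (TCP) lies on the centre line of the jaws, within the pads' length; the fingertips stand 11 mm ahead of it and the grasp point (between the pads) lies 8 mm behind it (manip.finger_overhang is the distance from the TCP to the fingertips, in m); y points along the fingers, z is the direction in which the jaws open and shut, and the axes are right-handed (so a half turn about y gives the same grasp; the last joint's range is limited). The gripper opens to 85 mm and grips with 20 to 120 N. Pads are 22 mm wide; open, the fingers measure 114 mm over their backs; the gripper's body (76 mm by 85 mm) begins 54 mm behind the grasp point. The pads swing forward as they close: fully open they stand 13 mm farther back than shut.
Start: joints at [1.082, 0.053, 1.613, -0, 1.476, -0.119], TCP at [0.226, 0.583, 0.242] pointing down, gripper open.
Joint ranges: [-3.01, 3.01], [-1.01, 2.22], [0.06, 2.58], [-1.02, 4.17], [0.09, 2.62], [-3.14, 3.14]. Speed limits (rad/s): [2.57, 2.57, 3.14, 3.14, 3.14, 3.14].

INTERFACE

Orientations are given as a unit quaternion [w, x, y, z].
In Python, from plant import readout, cams, workorder, manip gives the robot as it stands.
- The arm moves only by the tool play_rows, never from a script. Its arguments are lists of equal length, an entry for each row: "slide": the shift along the tool's x, y, z in cm, a list of three; "yaw": the turn about the tool's y in degrees; "grip": the closure, from -1 (fully open) to 1 (shut), so that 0 is half open. In form: {"slide": [[x, y, z], ...], "yaw": [yaw, ...], "grip": [grip, ...]}. A call has 1 to 12 rows; each row shifts and turns the commanded pose from where the row before left it, along the tool's axes as they then stand; what a row does not reach is not made up. A row lasts 1/10 s, in which the tool goes at most 50 mm and 8.59 degrees, less where a joint would pass 70% of its speed; a pose out of reach is approached as far as the arm can. A call with a gripper value outside its range is refused whole. The fingers move at their own pace and stop on an object; the grip force is fixed at half the most. Time passes only in rows, so rows that do not move let the fingers close. It gives the time, the measured TCP pose, the force and the opening at its end, in the units of the state.
- readout.state(): the state, without advancing time (a new reading comes with each control period).
- cams.grab_frame(name): name is "side" or "top"; returns a dict with "image" (400x640x3 uint8, red, green, blue), "mtx" (3x3 intrinsics, pixels), "R" (3x3) and "t" (3): a world point X has camera coordinates R X + t. Camera axes: x right, y down, z forward; pixel columns grow to the right and rows downward; lengths in m; the calibration is good to about 2 mm. A picture is of the moment at which its call begins. There is no depth.
- workorder.job_done(): hands the job in, once; it reports no verdict.
The state is a dict: "time": time; "joint_pos": joint angles; "joint_vel": joint speeds; "joint_efforts": joint torques, N m; "tool_pos": TCP position; "tool_rot": TCP orientation; "contact_force": force on the tool from outside, world axes, zero at the start; "ft_torque": the same for the moment, N m; "gripper_width": opening from 0.0 (shut) to 1.0 (fully open).
Only numpy, scipy, OpenCV 4.12 (cv2) and the standard library are available. Lean on these libraries where they do the work, as an engineer would, in place of code of your own. Each camera call takes 0.05 s, during which the arm holds its last target.

## Working session

There is one attempt and no reset: what is moved stays moved. The work goes in short steps, Python scripts to look and compute and a tool call to move; the robot and the scene stay as the last step left them, time stands still between calls to the robot, and variables do not carry over. Pictures are saved under pics/ and viewed, and the job is handed in when it is done.

Besides the shell and the picture viewer there is one more tool, called after "Emit:" in YAML: its name, and indented under it one key for each argument. play_rows: Moves the arm, as the interface text tells. Its arguments: {"type":"object","properties":{"slide":{"type":"array","items":{"type":"array","items":{"type":"number"}}},"yaw":{"type":"array","items":{"type":"number"}},"grip":{"type":"array","items":{"type":"number"}}},"required":["slide","yaw","grip"]}

```bash
ls; mkdir -p pics
python3 - <<'E'
from plant import readout,cams,manip
import cv2,numpy as np
print(readout.state()); print({k:getattr(manip,k) for k in dir(manip) if k[0]!='_'})
for n in("side","top"):
    f=cams.grab_frame(n); cv2.imwrite(f"pics/{n}0.png",f["image"][:,:,::-1]); print(n,f["mtx"],f["R"],f["t"])
    np.savez(f"{n}0.npz",**f)
E
```

```text
pics
{'time': 0.0, 'joint_pos': array([ 1.08200749e+00,  5.33789238e-02,  1.61428732e+00,  1.15081731e-05,
        1.47602452e+00, -1.18973500e-01]), 'joint_vel': array([-6.82431625e-05, -1.32459280e-04, -4.13264670e-04,  4.54369560e-04,
        7.68628337e-04, -5.63756891e-04]), 'joint_efforts': array([-1.94888678e-03, -3.93687665e+01, -3.70172918e+01, -2.06074205e-04,
        7.02439065e-03,  3.12659074e-05]), 'tool_pos': array([0.22559775, 0.58221661, 0.24105332]), 'tool_rot': array([-0.69434585,  0.69575904, -0.13023181,  0.12978015]), 'contact_force': array([ 0.10621818, -0.07020223,  0.41914132]), 'ft_torque': array([ 0.00059545,  0.00023755, -0.02017554]), 'gripper_width': 0.9973043924114127}
{'IKError': <class 'plant.IKError'>, 'finger_overhang': 0.011}
side [[428.15281834   0.         319.86672952]
 [  0.         428.15281834 186.40782608]
 [  0.           0.           1.        ]] [[-0.9942716  -0.10571541  0.01575581]
 [-0.08877602  0.73471881 -0.6725378 ]
 [ 0.05952152 -0.67008397 -0.73989504]] [ 0.56238088 -0.03410312  1.34106385]
top [[485.87531691   0.         320.0956001 ]
 [  0.         485.87531691 198.04618611]
 [  0.           0.           1.        ]] [[-0.00309759 -0.99995498  0.00896884]
 [-0.99601628  0.00228585 -0.08914231]
 [ 0.08911779 -0.00920924 -0.99597852]] [0.2382236  0.57715915 1.2425596 ]
```

View pics/side0.png

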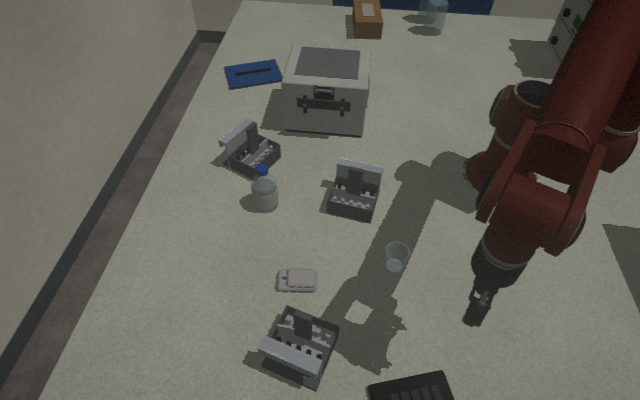

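View pics/top0.png

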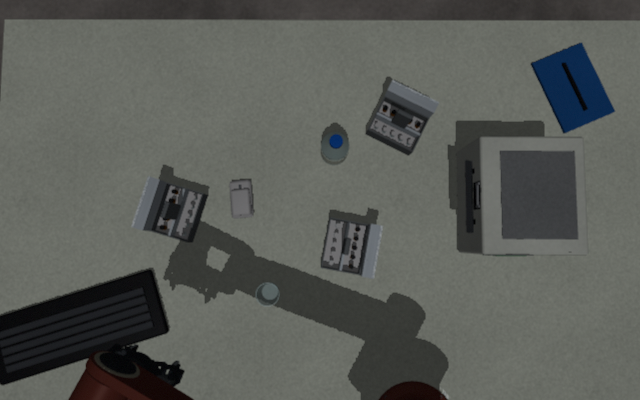

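```bash
cat > h.py <<'E'
import numpy as np,cv2
def load(n,s="0"): return np.load(f"{n}{s}.npz")
def ray(f,uv):
    d=np.linalg.inv(f["mtx"])@[uv[0],uv[1],1]; R=f["R"]; return -R.T@f["t"],R.T@d
def onz(f,uv,z):
    o,d=ray(f,uv); return o+d*(z-o[2])/d[2]
def proj(f,X):
    c=f["mtx"]@(f["R"]@np.asarray(X,float)+f["t"]); return c[:2]/c[2]
def tri(f1,u1,f2,u2):
    o1,d1=ray(f1,u1);o2,d2=ray(f2,u2)
    A=np.c_[d1,-d2];s=np.linalg.lstsq(A,o2-o1,rcond=None)[0]
    p,q=o1+s[0]*d1,o2+s[1]*d2; return (p+q)/2,np.linalg.norm(p-q)
def crop(img,x0,y0,x1,y1,k): return cv2.resize(img[y0:y1,x0:x1],None,fx=k,fy=k,interpolation=cv2.INTER_CUBIC)
E
python3 - <<'E'
from h import *
t=load("top");s=load("side")
g=lambda i:np.clip(i[:,:,::-1].astype(float)*1.8,0,255).astype(np.uint8)
cv2.imwrite("pics/tB.png",crop(g(t["image"]),300,190,400,290,6))
cv2.imwrite("pics/sB.png",crop(g(s["image"]),310,145,400,230,7))
cv2.imwrite("pics/tM.png",crop(g(t["image"]),445,110,600,270,4))
cv2.imwrite("pics/sM.png",crop(g(s["image"]),270,30,385,145,5))
for n,u in dict(A=(170,207),B=(350,243),C=(400,115)).items():
    p=onz(t,u,.1); print(n,p,np.hypot(*p[:2]))
E
```

```text
A [0.54995289 0.60394761 0.1       ] 0.8168236660570941
B [0.46104932 0.16491799 0.1       ] 0.489657453376081
C [0.77858866 0.03739095 0.1       ] 0.7794859703237713
```

View pics/tB.png

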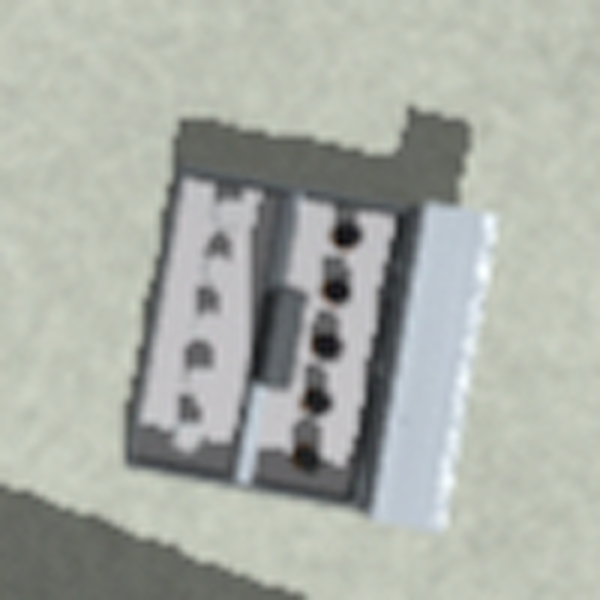

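View pics/sB.png

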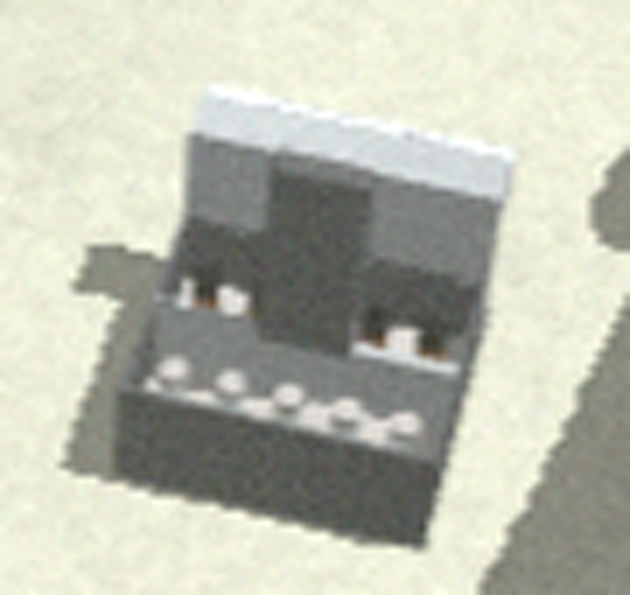

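View pics/tM.png

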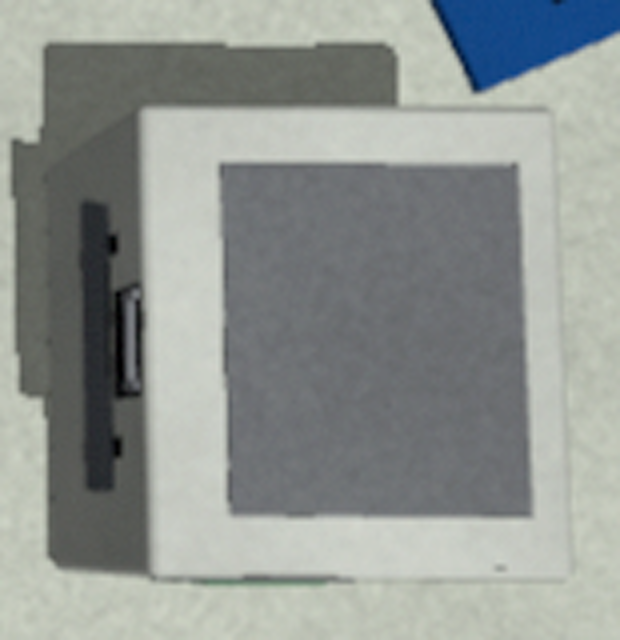

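View pics/sM.png

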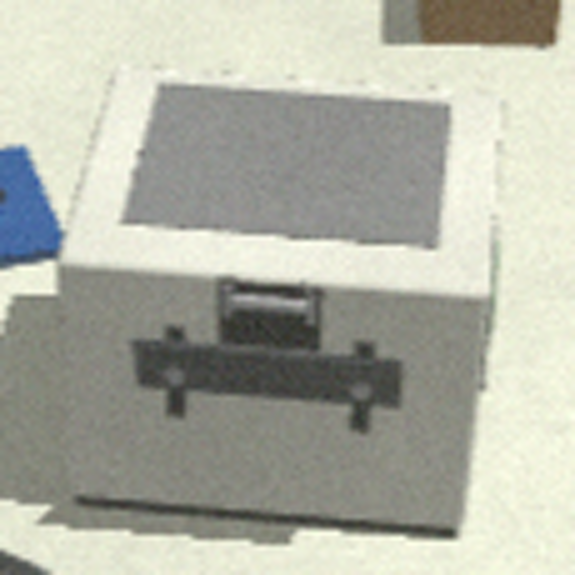

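Run:
```python
from h import *
np.set_printoptions(precision=4,suppress=True)
t=load("top");s=load("side")
T=lambda c,o,k:(np.array(c)+.5)/k-.5+np.array(o)
tb=lambda c:T(c,(300,190),6); sb=lambda c:T(c,(310,145),7)
tm=lambda c:T(c,(445,110),4); sm=lambda c:T(c,(270,30),5)
print("caddy strip top corners")
r1,r2=onz(t,tb((497,213)),.104),onz(t,tb((445,528)),.104)
f1,f2=onz(t,tb((422,203)),.104),onz(t,tb((370,518)),.104)
print(r1,r2,np.linalg.norm(r1-r2),np.linalg.norm(f1-r1))
def ang(a,b): d=a-b; return np.degrees(np.arctan2(d[1],d[0]))
print("x dir deg",ang(r1,r2),ang(f1,f2))
th=np.radians((ang(r1,r2)+ang(f1,f2))/2); X=np.array([np.cos(th),np.sin(th)]);Y=np.array([-X[1],X[0]])
m=(r1+r2)[:2]/2; print("handle from rear edge",m+.08*Y, "from all corners",(r1+r2+f1+f2)[:2]/4+.065*Y)
# handle top rectangle z=.15
h=[onz(t,tb(c),.15) for c in((270,288),(305,293),(292,388),(257,383))];print("handle top",*[p[:2] for p in h],np.mean(h,0))
# side view tri: rear strip corners
for a,b in(((497,213),(208,86)),((445,528),(513,155))): print("tri",tri(t,tb(a),s,sb(b)))
print("module")
a,b=onz(t,tm((140,107)),.2),onz(t,tm((152,578)),.2); print(a,b,np.linalg.norm(a-b),ang(a,b))
a2,b2=onz(t,tm((555,107)),.2),onz(t,tm((572,578)),.2); print(a2,b2,np.linalg.norm(a2-b2),ang(a2,b2),np.linalg.norm(a-a2))
c,d=onz(s,sm((62,262)),.2),onz(s,sm((490,295)),.2);print("side cam top edge",c,d,np.linalg.norm(c-d),ang(c,d))
c,d=onz(s,sm((78,500)),0),onz(s,sm((458,534)),0);print("side cam foot edge",c,d,np.linalg.norm(c-d),ang(c,d))
print("tri",tri(t,tm((140,107)),s,sm((62,262))),tri(t,tm((152,578)),s,sm((490,295))))
# cleat outer edge at z~.15
p,q=onz(t,tm((82,201)),.150),onz(t,tm((88,490)),.150);print("cleat edge",p,q,(p+q)/2,np.linalg.norm(p-q),ang(p,q))
for z in(.14,.15,.16):
  p,q=onz(s,sm((134,341)),z),onz(s,sm((402,362)),z);print("cleat side",z,p,q,(p+q)/2,np.linalg.norm(p-q))
print("tri",tri(t,tm((82,201)),s,sm((134,341))),tri(t,tm((88,490)),s,sm((402,362))))
```

```text
caddy strip top corners
[0.5043 0.0858 0.104 ] [0.3778 0.1086 0.104 ] 0.12844583321068007 0.030697850014779277
x dir deg -10.208008422347108 -10.07530423977633
handle from rear edge [0.4551 0.176 ] from all corners [0.4546 0.1763]
handle top [0.4738 0.181 ] [0.4719 0.1674] [0.4352 0.1727] [0.4371 0.1863] [0.4545 0.1768 0.15  ]
tri (array([0.503 , 0.0858, 0.1038]), np.float64(0.0025371222569711815))
tri (array([0.3767, 0.1083, 0.1012]), np.float64(0.001852891176968003))
module
[ 0.7024 -0.1257  0.2   ] [ 0.4357 -0.1237  0.2   ] 0.2666252226974253 -0.41780151788761105
[ 0.7021 -0.3633  0.2   ] [ 0.435 -0.359  0.2  ] 0.26716546799537555 -0.9123977211281574 0.23758712571329182
side cam top edge [ 0.6991 -0.1233  0.2   ] [ 0.4359 -0.1224  0.2   ] 0.2631536041076812 -0.1956101646100033
side cam foot edge [ 0.7    -0.1351  0.    ] [ 0.4383 -0.132   0.    ] 0.2616444750593778 -0.6640682713766674
tri (array([ 0.7012, -0.1263,  0.1981]), np.float64(0.0030688989164301987)) (array([ 0.4358, -0.1241,  0.1988]), np.float64(0.00013823069490694306))
cleat edge [ 0.6567 -0.1065  0.15  ] [ 0.4857 -0.105   0.15  ] [ 0.5712 -0.1057  0.15  ] 0.17101763495490932 -0.5265700000017824
cleat side 0.14 [ 0.6569 -0.1302  0.14  ] [ 0.4858 -0.1299  0.14  ] [ 0.5714 -0.1301  0.14  ] 0.171020762766257
cleat side 0.15 [ 0.6547 -0.1167  0.15  ] [ 0.4857 -0.1163  0.15  ] [ 0.5702 -0.1165  0.15  ] 0.16893628785616885
cleat side 0.16 [ 0.6525 -0.1031  0.16  ] [ 0.4856 -0.1028  0.16  ] [ 0.569  -0.1029  0.16  ] 0.16685181294608076
tri (array([ 0.6538, -0.1035,  0.1599]), np.float64(0.002514372744261981)) (array([ 0.4856, -0.1016,  0.1609]), np.float64(9.773986675405237e-05))
```

```bash
cat >> h.py <<'E'
from scipy.spatial.transform import Rotation as Ro
np.set_printoptions(precision=4,suppress=True)
def st():
    from plant import readout
    s=readout.state(); q=s["tool_rot"]; R=Ro.from_quat([q[1],q[2],q[3],q[0]]).as_matrix()
    s["Rm"]=R; s["phi"]=np.degrees(np.arctan2(R[1,2],R[0,2])); return s
def plan(target,phi):
    s=st(); d=np.asarray(target)-s["tool_pos"]
    print("t",s["time"],"pos",s["tool_pos"],"phi",s["phi"],"down",s["Rm"][:,1],"F",s["contact_force"],"T",s["ft_torque"],"w",s["gripper_width"])
    p=np.radians(phi); Rn=np.array([[np.sin(p),0,np.cos(p)],[-np.cos(p),0,np.sin(p)],[0,-1,0]])
    print("yaw",s["phi"]-phi,"then slide cm (in new axes)",100*Rn.T@d,"now axes",100*s["Rm"].T@d)
E
python3 -c "
from h import *
plan([.4548,.1764,.20],-10.1)"
```

```text
t 0.1 pos [0.2256 0.5823 0.2412] phi 68.81533629715238 down [-0.0009 -0.0016 -1.    ] F [0.2659 0.2477 0.6334] T [-0.0105 -0.0051  0.0096] w 0.9997230688533489
yaw 78.91533629715238 then slide cm (in new axes) [35.939   4.1187 29.6828] now axes [ 36.0398   4.164  -29.554 ]
```

Emit:
play_rows:
  slide:
    - [0,0,0]
    - [0,0,0]
    - [0,0,0]
    - [0,0,0]
    - [0,0,0]
    - [0,0,0]
    - [0,0,0]
    - [0,0,0]
    - [0,0,0]
    - [0,0,0]
  yaw: [7.9,7.9,7.9,7.9,7.9,7.9,7.9,7.9,7.9,7.9]
  grip: [-1,-1,-1,-1,-1,-1,-1,-1,-1,-1]

```text
time: 1.1
tool_pos: [0.2257, 0.5824, 0.2415]
tool_rot: [-0.452, 0.452, -0.544, 0.544]
contact_force: [0.6, 0.9, -1.1]
gripper_width: 1.0
```

```bash
python3 -c "
from h import *
plan([.4548,.1764,.20],-10.1)"
```

```text
t 1.1 pos [0.2257 0.5824 0.2415] phi -10.512344625440496 down [-0.0006 -0.0011 -1.    ] F [ 0.6388  0.8854 -1.0694] T [ 0.0153  0.0568 -0.0242] w 1.000308404621508
yaw -0.41234462544049677 then slide cm (in new axes) [35.9546  4.1543 29.6726] now axes [35.7352  4.1865 29.932 ]
```

Emit:
play_rows:
  slide:
    - [3,0.3,2.5]
    - [3,0.3,2.5]
    - [3,0.3,2.5]
    - [3,0.3,2.5]
    - [3,0.3,2.5]
    - [3,0.3,2.5]
    - [3,0.3,2.5]
    - [3,0.3,2.5]
    - [3,0.3,2.5]
    - [3,0.3,2.5]
    - [3,0.3,2.5]
    - [2.8,0.3,2.3]
  yaw: [0,0,0,0,0,0,0,0,0,0,0,0]
  grip: [-1,-1,-1,-1,-1,-1,-1,-1,-1,-1,-1,-1]

```text
time: 2.3
tool_pos: [0.4562, 0.176, 0.2058]
tool_rot: [0.453, -0.454, 0.543, -0.542]
contact_force: [-0.3, 0.7, 1.2]
gripper_width: 1.003
```

Run:
```python
from h import *
from plant import cams
plan([.4548,.1764,.118],-10.1)
f=cams.grab_frame("top"); g=np.clip(f["image"][:,:,::-1]*1.8,0,255).astype(np.uint8)
h=cams.grab_frame("side"); g2=np.clip(h["image"][:,:,::-1]*1.8,0,255).astype(np.uint8)
cv2.imwrite("pics/pre.png",np.hstack([crop(g,280,170,420,310,3),crop(g2,290,90,430,230,2.5 if 0 else 3)])[:,:800])
```

```text
t 2.3 pos [0.4562 0.176  0.2058] phi -10.20765873800304 down [-0.0003 -0.0001 -1.    ] F [-0.3075  0.7044  1.1657] T [ 0.0356 -0.0362 -0.0113] w 1.0025681056888844
yaw -0.10765873800304071 then slide cm (in new axes) [-0.0156  8.7812 -0.1433] now axes [-0.0168  8.7812 -0.1407]
```

View pics/pre.png

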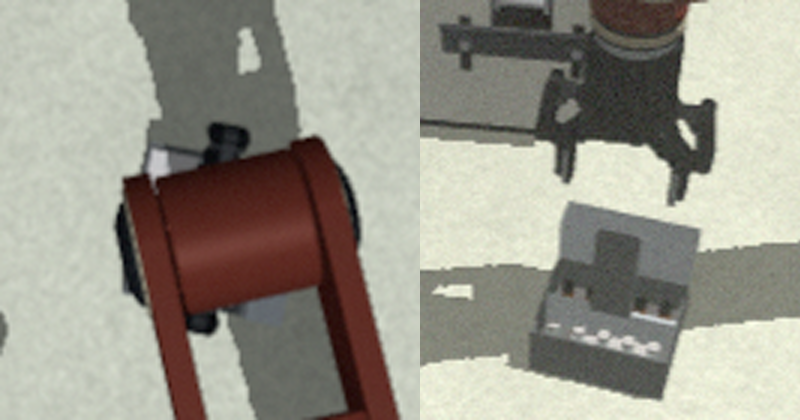

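Emit:
play_rows:
  slide:
    - [0,1.5,-0.14]
    - [0,1.5,0]
    - [0,1.5,0]
    - [0,1.5,0]
    - [0,1.5,0]
    - [0,1.2,0]
    - [0,0,0]
    - [0,0,0]
  yaw: [0,0,0,0,0,0,0,0]
  grip: [-1,-1,-1,-1,-1,-1,-1,-1]

```text
time: 3.2
tool_pos: [0.4545, 0.178, 0.1191]
tool_rot: [0.454, -0.454, 0.542, -0.542]
contact_force: [0.9, -0.2, 0.5]
gripper_width: 1.0
```

Emit:
play_rows:
  slide:
    - [0,0,0]
    - [0,0,0]
    - [0,0,0]
    - [0,0,0]
    - [0,0,0]
    - [0,0,0]
    - [0,0,0]
    - [0,0,0]
    - [0,0,0]
    - [0,0,0]
  yaw: [0,0,0,0,0,0,0,0,0,0]
  grip: [1,1,1,1,1,1,1,1,1,1]

```text
time: 4.2
tool_pos: [0.4551, 0.1781, 0.1202]
tool_rot: [-0.454, 0.453, -0.542, 0.543]
contact_force: [0.4, 0.8, 5.1]
gripper_width: 0.461
```

Run:
```python
from h import *
plan([.4548,.1764,.33],-10.1)
```

```text
t 4.2 pos [0.4551 0.1781 0.1202] phi -10.188814763696774 down [ 0.0016  0.0005 -1.    ] F [0.3846 0.7984 5.0905] T [ 0.0696  0.0345 -0.049 ] w 0.4609473552972093
yaw -0.08881476369677443 then slide cm (in new axes) [  0.1733 -20.9812  -0.0043] now axes [  0.1579 -20.9813   0.0276]
```

Emit:
play_rows:
  slide:
    - [0,-0.5,0]
    - [0,-1,0]
    - [0,-2,0]
    - [0,-2.5,0]
    - [0,-2.5,0]
    - [0,-2.5,0]
    - [0,-2.5,0]
    - [0,-2.5,0]
    - [0,-2.5,0]
    - [0,-1.5,0]
    - [0,-0.7,0]
    - [0,0,0]
  yaw: [0,0,0,0,0,0,0,0,0,0,0,0]
  grip: [1,1,1,1,1,1,1,1,1,1,1,1]

```text
time: 5.4
tool_pos: [0.4545, 0.1779, 0.3265]
tool_rot: [-0.454, 0.453, -0.542, 0.542]
contact_force: [-0.3, -0.3, -5.1]
gripper_width: 0.46
```

Run:
```python
from h import *
from plant import cams
plan([.570,-.005,.305],-0.6)
for n in("side","top"):
    f=cams.grab_frame(n); cv2.imwrite(f"pics/{n}1.png",np.clip(f["image"][:,:,::-1]*1.8,0,255).astype(np.uint8))
    np.savez(f"{n}1.npz",**f)
```

```text
t 5.4 pos [0.4545 0.1779 0.3265] phi -10.186889029409226 down [ 0.0004  0.0001 -1.    ] F [-0.314  -0.3141 -5.0572] T [ 0.144  -0.0107  0.0198] w 0.4600333467939558
yaw -9.586889029409226 then slide cm (in new axes) [18.1704  2.1548 11.7366] now axes [15.9623  2.1582 14.598 ]
```

View pics/side1.png

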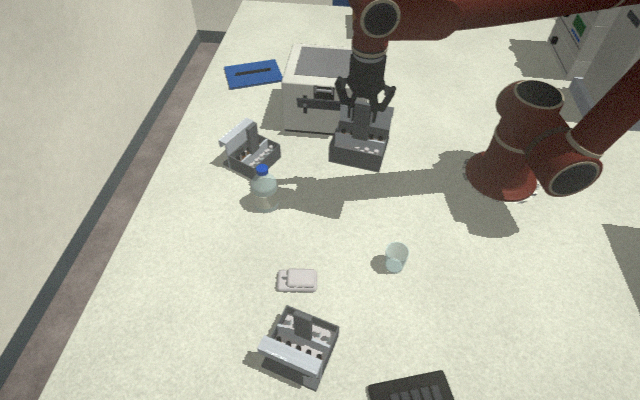

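Run:
```python
from h import *
s=load("side","1");g=np.clip(s["image"][:,:,::-1]*1.8,0,255).astype(np.uint8)
cv2.imwrite("pics/s1c.png",crop(g,310,70,410,180,5))
# predicted corners if upright
hd=np.array([.4545,.1764,.3315]);a=np.radians(-10.2);X=np.array([np.cos(a),np.sin(a),0]);Y=np.array([-X[1],X[0],0]);Z=np.array([0,0,1])
for tilt in(0,.1,.2):
  Yt=Y*np.cos(tilt)+Z*np.sin(tilt);Zt=-Y*np.sin(tilt)+Z*np.cos(tilt)
  for n,(x,y,z) in dict(fbl=(.065,.05,-.125),fbr=(-.065,.05,-.125),ftl=(.065,.05,-.07),ftr=(-.065,.05,-.07),stl=(.065,-.05,-.021),str=(-.065,-.05,-.021)).items():
    print(tilt,n,(proj(s,hd+x*X+y*Yt+z*Zt)-[310,70])*5+2)
```

```text
0 fbl [ 88.5209 459.7278]
0 fbr [342.9739 514.4778]
0 ftl [ 91.7738 378.3716]
0 ftr [356.5281 433.4707]
0 stl [148.5899 175.3054]
0 str [407.3183 224.3945]
0.1 fbl [ 82.2298 468.1204]
0.1 fbr [339.4989 523.6921]
0.1 ftl [ 88.343  379.1525]
0.1 ftr [355.2137 434.7263]
0.1 stl [146.9248 186.0388]
0.1 str [405.0974 235.2665]
0.2 fbl [ 76.1981 474.1283]
0.2 fbr [336.4765 530.5138]
0.2 ftl [ 85.2149 378.1683]
0.2 ftr [354.274  434.1901]
0.2 stl [145.0511 196.8751]
0.2 str [402.7887 246.2667]
```

View pics/s1c.png

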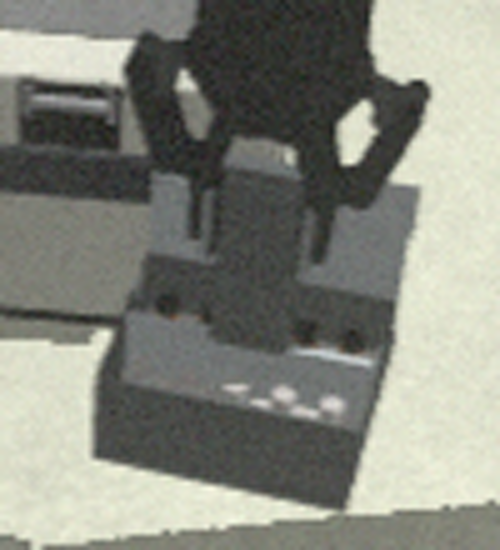

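Run:
```python
from h import *
plan([.470,-.005,.307],-0.6)
```

```text
t 5.5 pos [0.454  0.1778 0.3247] phi -10.189085365013273 down [-0.0025 -0.0006 -1.    ] F [-0.4623 -0.2921 -4.583 ] T [0.1112 0.0148 0.0238] w 0.46061177001498116
yaw -9.589085365013274 then slide cm (in new axes) [18.2623  1.7676  1.7961] now axes [17.7061  1.7743  4.8173]
```

Emit:
play_rows:
  slide:
    - [0,0,0]
    - [0,0,0]
    - [0,0,0]
    - [0,0,0]
  yaw: [-2,-3,-3,-1.6]
  grip: [1,1,1,1]

```text
time: 5.9
tool_pos: [0.4539, 0.1778, 0.3243]
tool_rot: [0.497, -0.499, 0.503, -0.502]
contact_force: [-0.9, 0.3, -3.8]
gripper_width: 0.459
```

Emit:
play_rows:
  slide:
    - [0.5,0,0.1]
    - [1.2,0,0.2]
    - [2,0,0.2]
    - [2.5,0,0.2]
    - [2.5,0,0.2]
    - [2.5,0,0.2]
    - [2.5,0,0.2]
    - [2,0.5,0.2]
    - [1.3,0.6,0]
    - [0.6,0.6,0]
    - [0.3,0.3,0]
    - [0,0,0]
  yaw: [0,0,0,0,0,0,0,0,0,0,0,0]
  grip: [1,1,1,1,1,1,1,1,1,1,1,1]

```text
time: 7.1
tool_pos: [0.4672, -0.0011, 0.3053]
tool_rot: [0.497, -0.498, 0.503, -0.502]
contact_force: [0.3, -0.6, -3.1]
gripper_width: 0.457
```

Run:
```python
from h import *
plan([.470,-.035,.307],-0.6)
```

```text
t 7.1 pos [ 0.4672 -0.0011  0.3053] phi -0.5901880003350248 down [-0.0016  0.0006 -1.    ] F [ 0.3208 -0.5593 -3.1038] T [0.1673 0.0444 0.0812] w 0.45725745268035095
yaw 0.009811999664975146 then slide cm (in new axes) [ 3.3912 -0.1674  0.3142] now axes [ 3.3912 -0.1698  0.3134]
```

Check where the caddy sits in the grip before tipping.

Run:
```python
from h import *
from plant import cams
for n in("side","top"):
    f=cams.grab_frame(n); np.savez(f"{n}2.npz",**f)
s=load("side","2");t=load("top","2");L=lambda s:np.clip(s["image"][:,:,::-1]*1.8,0,255).astype(np.uint8)
cv2.imwrite("pics/s2.png",crop(L(s),310,20,440,140,5))
cv2.imwrite("pics/t2.png",crop(L(t),340,140,520,300,4))
hd=np.array([.4672,-.0027,.3103]);a=np.radians(-.6);X=np.array([np.cos(a),np.sin(a),0]);Y=np.array([-X[1],X[0],0]);Z=np.array([0,0,1])
for tilt in(0,.1,.25):
  Yt=Y*np.cos(tilt)+Z*np.sin(tilt);Zt=-Y*np.sin(tilt)+Z*np.cos(tilt)
  for n,(x,y,z) in dict(fbl=(.065,.05,-.125),fbr=(-.065,.05,-.125),ftl=(.065,.05,-.07),ftr=(-.065,.05,-.07),stl=(.065,-.05,-.021),str=(-.065,-.05,-.021)).items():
    print(tilt,n,(proj(s,hd+x*X+y*Yt+z*Zt)-[310,20])*5+2)
```

```text
0 fbl [105.907  528.7396]
0 fbr [337.4322 548.9819]
0 ftl [109.4094 450.0192]
0 ftr [349.1176 470.3852]
0 stl [130.1134 269.3122]
0 str [363.769  287.8329]
0.1 fbl [104.0807 534.9102]
0.1 fbr [338.0071 555.4087]
0.1 ftl [108.5408 449.7116]
0.1 ftr [350.0117 470.2256]
0.1 stl [129.3535 279.2381]
0.1 str [362.6013 297.7993]
0.25 fbl [101.6233 539.8726]
0.25 fbr [339.4194 560.7487]
0.25 ftl [107.4923 446.1967]
0.25 ftr [351.6925 466.9165]
0.25 stl [128.1109 294.189 ]
0.25 str [360.9368 312.826 ]
```

View pics/s2.png

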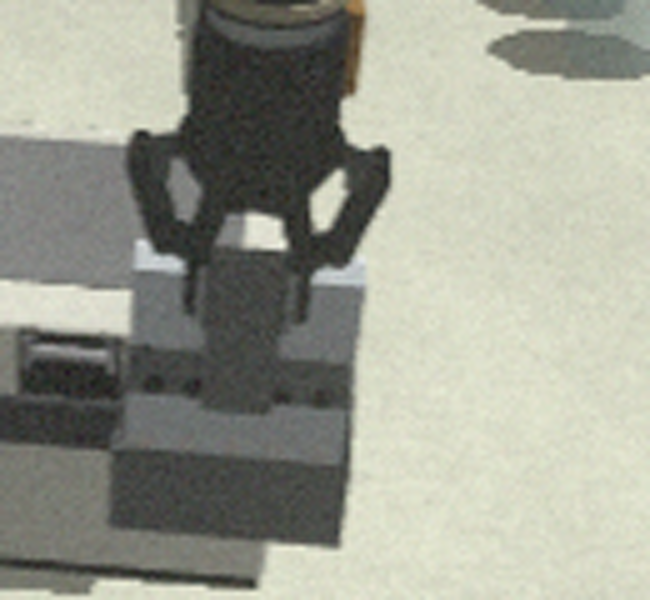

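View pics/t2.png

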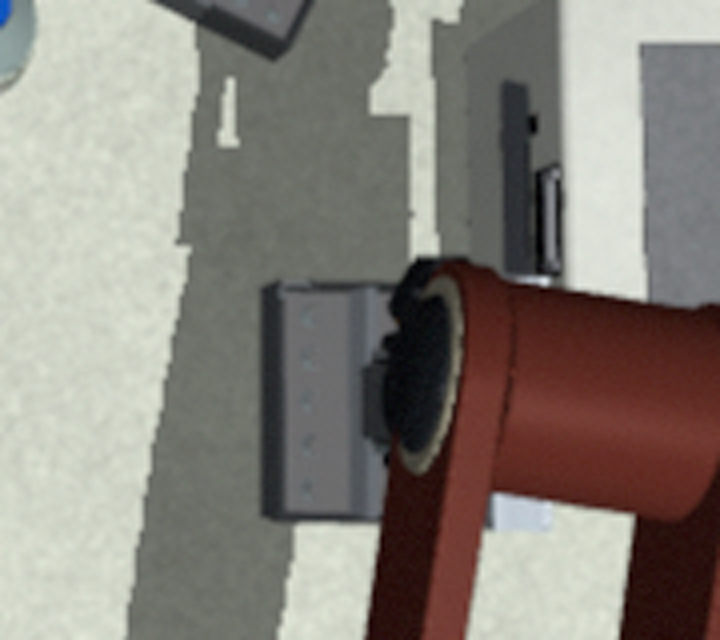

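Emit:
play_rows:
  slide:
    - [0.6,-0.1,0.2]
    - [1,0,0.1]
    - [1,0,0]
    - [0.6,0,0]
    - [0.3,0,0]
    - [0,0,0]
  yaw: [0,0,0,0,0,0]
  grip: [1,1,1,1,1,1]

```text
time: 7.8
tool_pos: [0.4702, -0.0368, 0.3073]
tool_rot: [0.497, -0.497, 0.503, -0.503]
contact_force: [-0.4, -0.7, -4.5]
gripper_width: 0.459
```

Emit:
play_rows:
  slide:
    - [0.2,0,0]
    - [0.2,0,0]
    - [0.2,0,0]
  yaw: [0,0,0]
  grip: [1,1,1]

```text
time: 8.1
tool_pos: [0.4702, -0.0415, 0.3073]
tool_rot: [0.498, -0.497, 0.503, -0.502]
contact_force: [-0.3, 3.8, -3.4]
gripper_width: 0.462
```

Emit:
play_rows:
  slide:
    - [0.2,0,0]
    - [0.2,0,0]
  yaw: [0,0]
  grip: [1,1]

```text
time: 8.3
tool_pos: [0.4702, -0.0458, 0.3074]
tool_rot: [0.498, -0.497, 0.503, -0.502]
contact_force: [0.6, 3.5, -3.1]
gripper_width: 0.46
```

Run:
```python
from h import *
plan([.470,-.070,.320],-0.6)
```

```text
t 8.3 pos [ 0.4702 -0.0458  0.3074] phi -0.5557376080759117 down [ 0.0002  0.0013 -1.    ] F [ 0.6279  3.5416 -3.0534] T [ 1.0369 -0.0317  0.0961] w 0.46043688708388175
yaw 0.04426239192408832 then slide cm (in new axes) [ 2.4197 -1.2585  0.0025] now axes [ 2.4181 -1.2615  0.0009]
```

Emit:
play_rows:
  slide:
    - [0.3,-0.15,0]
    - [0.3,-0.2,0]
    - [0.3,-0.2,0]
    - [0.3,-0.2,0]
    - [0.3,-0.2,0]
    - [0.3,-0.15,0]
  yaw: [0,0,0,0,0,0]
  grip: [1,1,1,1,1,1]

```text
time: 8.9
tool_pos: [0.4699, -0.0645, 0.3184]
tool_rot: [0.497, -0.497, 0.503, -0.502]
contact_force: [0.3, 4.2, -4.8]
gripper_width: 0.464
```

```bash
cat > look.py <<'E'
import sys
from h import *
from plant import cams
k=sys.argv[1]; 
for n in("side","top"):
    f=cams.grab_frame(n); np.savez(f"{n}{k}.npz",**f)
s=load("side",k);L=lambda s:np.clip(s["image"][:,:,::-1]*1.8,0,255).astype(np.uint8)
x0,y0=int(sys.argv[2]),int(sys.argv[3])
cv2.imwrite(f"pics/s{k}.png",crop(L(s),x0,y0,x0+130,y0+120,5))
q=st();a=np.radians(q["phi"]);hd=q["tool_pos"]+[0,-.0016,.005]
print(q["time"],q["tool_pos"],q["contact_force"],q["ft_torque"])
X=np.array([np.cos(a),np.sin(a),0]);Y=np.array([-X[1],X[0],0]);Z=np.array([0,0,1])
for tilt in(0,.1,.2,.3):
  Yt=Y*np.cos(tilt)+Z*np.sin(tilt);Zt=-Y*np.sin(tilt)+Z*np.cos(tilt)
  print(tilt,*[(n,((proj(s,hd+x*X+y*Yt+z*Zt)-[x0,y0])*5+2).round()) for n,(x,y,z) in dict(fbl=(.065,.05,-.125),fbr=(-.065,.05,-.125),ftl=(.065,.05,-.07),ftr=(-.065,.05,-.07),stl=(.065,-.05,-.021),str=(-.065,-.05,-.021)).items()])
E
python3 look.py 3 310 20
```

```text
9.0 [ 0.47   -0.0647  0.3186] [-0.1402  1.0702 -3.7939] [0.6843 0.1195 0.0083]
0 ('fbl', array([112., 440.])) ('fbr', array([337., 459.])) ('ftl', array([115., 360.])) ('ftr', array([348., 380.])) ('stl', array([135., 187.])) ('str', array([363., 204.]))
0.1 ('fbl', array([110., 445.])) ('fbr', array([337., 464.])) ('ftl', array([114., 359.])) ('ftr', array([349., 379.])) ('stl', array([135., 197.])) ('str', array([361., 214.]))
0.2 ('fbl', array([108., 448.])) ('fbr', array([338., 468.])) ('ftl', array([114., 357.])) ('ftr', array([350., 376.])) ('stl', array([134., 206.])) ('str', array([360., 224.]))
0.3 ('fbl', array([107., 448.])) ('fbr', array([339., 468.])) ('ftl', array([113., 353.])) ('ftr', array([351., 372.])) ('stl', array([133., 216.])) ('str', array([359., 234.]))
```

View pics/s3.png

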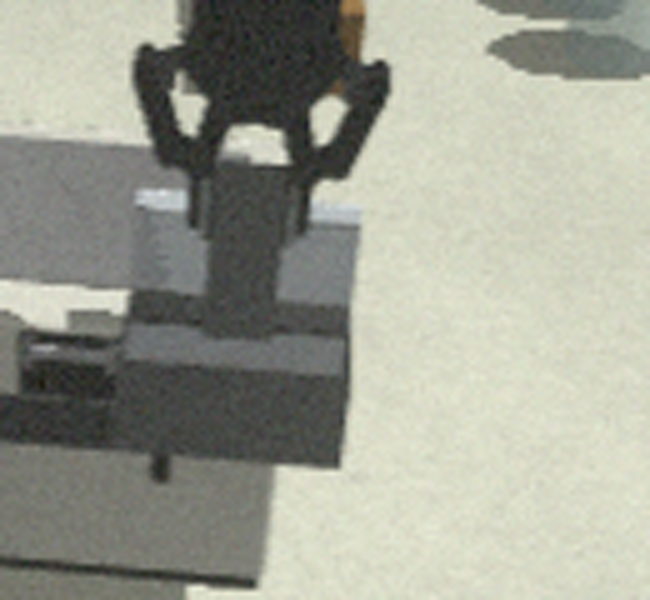

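Emit:
play_rows:
  slide:
    - [0.3,-0.15,0]
    - [0.25,-0.15,0]
    - [0,0,0]
  yaw: [0,0,0]
  grip: [1,1,1]

```text
time: 9.3
tool_pos: [0.47, -0.0701, 0.3215]
tool_rot: [-0.497, 0.497, -0.503, 0.503]
contact_force: [0.1, 2.3, -4.5]
gripper_width: 0.459
```

Emit:
play_rows:
  slide:
    - [-0.3,-0.1,0]
    - [-0.6,0,0]
    - [-1,0,0.4]
    - [-1,0,1]
    - [-1,0,2]
    - [-0.6,0,2]
    - [0,0,2]
    - [0,0,1.5]
    - [0,0,0.8]
    - [0,0,0.3]
    - [0,0,0]
    - [0,0,0]
  yaw: [0,0,0,0,0,0,0,0,0,0,0,0]
  grip: [1,1,1,1,1,1,1,1,1,1,1,1]

```text
time: 10.5
tool_pos: [0.5701, -0.0256, 0.3224]
tool_rot: [0.497, -0.497, 0.503, -0.503]
contact_force: [0.6, 0.6, -4.3]
gripper_width: 0.459
```

```bash
python3 look.py 4 270 20
```

```text
10.6 [ 0.57   -0.0258  0.3225] [-0.2391 -0.7284 -3.7636] [0.0262 0.0425 0.0117]
0 ('fbl', array([130., 463.])) ('fbr', array([359., 482.])) ('ftl', array([128., 382.])) ('ftr', array([364., 402.])) ('stl', array([153., 205.])) ('str', array([383., 223.]))
0.1 ('fbl', array([127., 468.])) ('fbr', array([357., 488.])) ('ftl', array([126., 382.])) ('ftr', array([364., 401.])) ('stl', array([152., 215.])) ('str', array([382., 233.]))
0.2 ('fbl', array([123., 471.])) ('fbr', array([356., 491.])) ('ftl', array([123., 379.])) ('ftr', array([363., 399.])) ('stl', array([152., 225.])) ('str', array([382., 243.]))
0.3 ('fbl', array([120., 472.])) ('fbr', array([355., 492.])) ('ftl', array([121., 375.])) ('ftr', array([363., 395.])) ('stl', array([151., 235.])) ('str', array([381., 253.]))
```

View pics/s4.png

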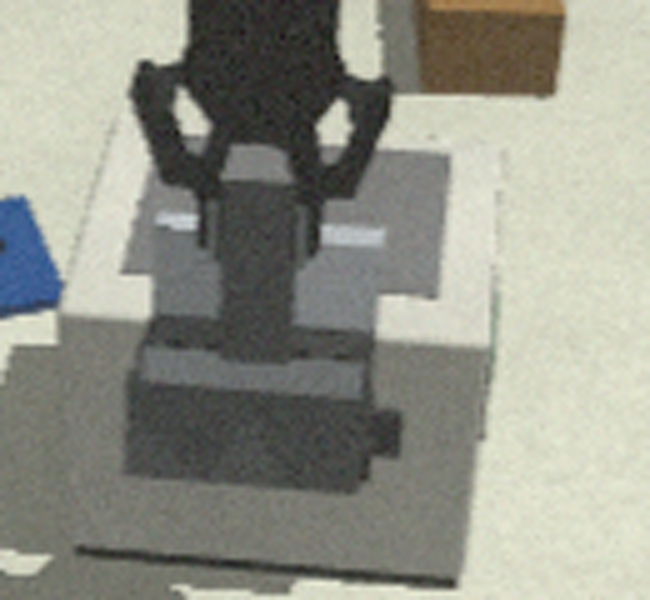

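Emit:
play_rows:
  slide:
    - [0.6,0,0]
    - [0.8,0.2,0]
    - [0.42,0.8,0]
    - [0,1.2,0]
    - [0,1.4,0]
    - [0,1.4,0]
    - [0,1.2,0]
    - [0,0.8,0]
    - [0,0.5,0]
    - [0,0,0]
  yaw: [0,0,0,0,0,0,0,0,0,0]
  grip: [1,1,1,1,1,1,1,1,1,1]

```text
time: 11.6
tool_pos: [0.5699, -0.0438, 0.2464]
tool_rot: [0.497, -0.498, 0.503, -0.502]
contact_force: [0.3, 0.4, -4.0]
gripper_width: 0.459
```

```bash
python3 look.py 5 265 30; python3 -c "
from h import *
t=load('top','5');cv2.imwrite('pics/t5.png',crop(np.clip(t['image'][:,:,::-1]*2.2,0,255).astype(np.uint8),400,110,540,270,5))"
```

```text
11.7 [ 0.5705 -0.044   0.2479] [ 0.557  -0.4387 -4.2958] [0.0576 0.0222 0.0777]
0 ('fbl', array([162., 494.])) ('fbr', array([378., 513.])) ('ftl', array([160., 420.])) ('ftr', array([383., 440.])) ('stl', array([183., 250.])) ('str', array([402., 268.]))
0.1 ('fbl', array([159., 500.])) ('fbr', array([377., 519.])) ('ftl', array([158., 420.])) ('ftr', array([383., 440.])) ('stl', array([183., 259.])) ('str', array([401., 277.]))
0.2 ('fbl', array([155., 504.])) ('fbr', array([376., 523.])) ('ftl', array([156., 419.])) ('ftr', array([382., 438.])) ('stl', array([182., 269.])) ('str', array([400., 286.]))
0.3 ('fbl', array([152., 505.])) ('fbr', array([375., 525.])) ('ftl', array([154., 415.])) ('ftr', array([382., 435.])) ('stl', array([182., 278.])) ('str', array([399., 296.]))
```

View pics/s5.png

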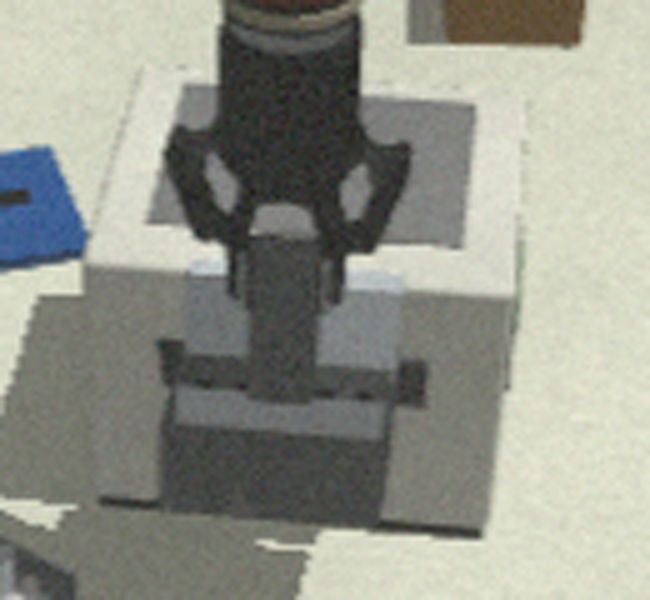

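View pics/t5.png

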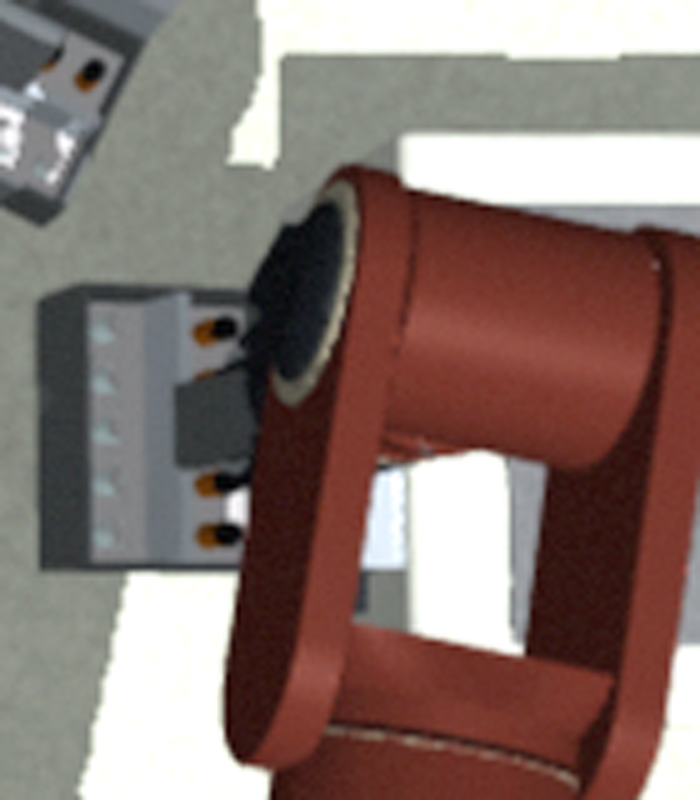

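Run:
```python
from h import *
t=load("top","5");s=load("side","5")
T=lambda c,o,k:(np.array(c)+.5)/k-.5+np.array(o)
print(onz(t,T((408,568),(400,110),5),.212), "module top edge",onz(t,T((410,500),(400,110),5),.2))
# front tray bottom edge, top edge
print([onz(t,T(c,(400,110),5),z) for c,z in(((40,430),.133),)])
```

```text
[ 0.5042 -0.1187  0.212 ] module top edge [ 0.5352 -0.1247  0.2   ]
[array([0.5735, 0.0286, 0.133 ])]
```

Emit:
play_rows:
  slide:
    - [0,0.4,0]
    - [0,0.4,0]
    - [0,0.4,0]
    - [0,0.3,0]
    - [0,0.2,0]
    - [0,0.1,0]
  yaw: [0,0,0,0,0,0]
  grip: [1,1,1,1,1,1]

```text
time: 12.3
tool_pos: [0.5701, -0.044, 0.2289]
tool_rot: [0.497, -0.498, 0.503, -0.502]
contact_force: [0.1, 0.3, -3.9]
gripper_width: 0.455
```

Emit:
play_rows:
  slide:
    - [0,0.2,0]
    - [0,0.2,0]
    - [0,0,0]
  yaw: [0,0,0]
  grip: [1,1,1]

```text
time: 12.6
tool_pos: [0.57, -0.044, 0.2249]
tool_rot: [0.497, -0.498, 0.503, -0.502]
contact_force: [-0.3, -0.6, -4.8]
gripper_width: 0.459
```

Emit:
play_rows:
  slide:
    - [0,0.2,0]
    - [0,0.1,0]
    - [0,0,0]
  yaw: [0,0,0]
  grip: [1,1,1]

```text
time: 12.9
tool_pos: [0.5701, -0.044, 0.2221]
tool_rot: [0.497, -0.497, 0.503, -0.502]
contact_force: [-0.6, 0.6, -4.3]
gripper_width: 0.459
```

Emit:
play_rows:
  slide:
    - [0,0.15,0]
    - [0,0.1,0]
    - [0,0,0]
  yaw: [0,0,0]
  grip: [1,1,1]

```text
time: 13.2
tool_pos: [0.5701, -0.044, 0.2195]
tool_rot: [0.497, -0.498, 0.503, -0.502]
contact_force: [-0.4, -0.9, -4.8]
gripper_width: 0.459
```

Emit:
play_rows:
  slide:
    - [0,0.15,0]
    - [0,0.1,0]
    - [0,0,0]
  yaw: [0,0,0]
  grip: [1,1,1]

```text
time: 13.5
tool_pos: [0.5703, -0.0443, 0.2175]
tool_rot: [-0.497, 0.498, -0.502, 0.503]
contact_force: [0.6, -1.1, -3.6]
gripper_width: 0.46
```

Emit:
play_rows:
  slide:
    - [0,0.15,0]
    - [0,0.1,0]
    - [0,0,0]
  yaw: [0,0,0]
  grip: [1,1,1]

```text
time: 13.8
tool_pos: [0.5707, -0.0449, 0.2159]
tool_rot: [-0.497, 0.498, -0.502, 0.504]
contact_force: [-0.5, -4.4, 0.9]
gripper_width: 0.461
```

Emit:
play_rows:
  slide:
    - [0,0.15,0]
    - [0,0.1,0]
    - [0,0,0]
  yaw: [0,0,0]
  grip: [1,1,1]

```text
time: 14.1
tool_pos: [0.5706, -0.0439, 0.2126]
tool_rot: [-0.498, 0.497, -0.502, 0.503]
contact_force: [-0.2, -1.3, 0.4]
gripper_width: 0.462
```

```bash
python3 look.py 6 265 30
```

```text
14.2 [ 0.5706 -0.0439  0.2126] [ 0.9724 -1.3666  1.9151] [-0.6949 -0.2429  0.075 ]
0 ('fbl', array([163., 539.])) ('fbr', array([375., 557.])) ('ftl', array([161., 468.])) ('ftr', array([380., 487.])) ('stl', array([184., 300.])) ('str', array([398., 318.]))
0.1 ('fbl', array([160., 545.])) ('fbr', array([374., 564.])) ('ftl', array([159., 468.])) ('ftr', array([380., 488.])) ('stl', array([184., 309.])) ('str', array([397., 327.]))
0.2 ('fbl', array([157., 549.])) ('fbr', array([373., 568.])) ('ftl', array([157., 467.])) ('ftr', array([379., 486.])) ('stl', array([183., 318.])) ('str', array([397., 336.]))
0.3 ('fbl', array([154., 551.])) ('fbr', array([372., 571.])) ('ftl', array([156., 464.])) ('ftr', array([379., 484.])) ('stl', array([183., 327.])) ('str', array([396., 345.]))
```

View pics/s6.png

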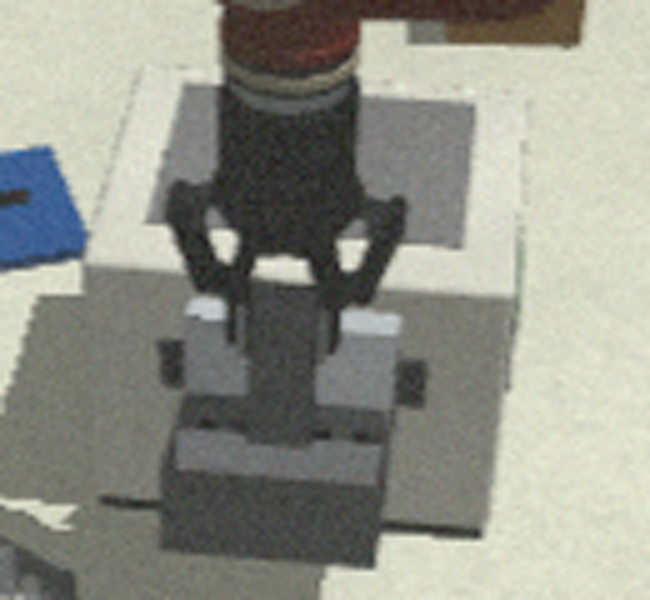

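Emit:
play_rows:
  slide:
    - [0,0,0]
    - [0,0,0]
    - [0,0,0]
    - [0,0,0]
    - [-0.15,0.2,0]
    - [-0.15,0.2,0]
  yaw: [0,0,0,0,0,0]
  grip: [1,1,1,1,1,1]

```text
time: 14.8
tool_pos: [0.5699, -0.0412, 0.2077]
tool_rot: [0.497, -0.498, 0.503, -0.502]
contact_force: [0.2, -3.3, 1.0]
gripper_width: 0.453
```

Emit:
play_rows:
  slide:
    - [-0.15,0.2,0]
    - [-0.15,0.2,0]
    - [0,0,0]
  yaw: [0,0,0]
  grip: [1,1,1]

```text
time: 15.1
tool_pos: [0.5698, -0.0378, 0.2034]
tool_rot: [0.497, -0.498, 0.503, -0.502]
contact_force: [-0.2, -3.8, -0.8]
gripper_width: 0.454
```

```bash
python3 look.py 7 265 30
```

```text
15.2 [ 0.5698 -0.0379  0.2035] [ 0.3657 -3.1203 -1.7966] [-0.6989 -0.1828 -0.0331]
0 ('fbl', array([164., 556.])) ('fbr', array([375., 575.])) ('ftl', array([161., 487.])) ('ftr', array([380., 506.])) ('stl', array([184., 319.])) ('str', array([398., 336.]))
0.1 ('fbl', array([160., 563.])) ('fbr', array([374., 582.])) ('ftl', array([159., 487.])) ('ftr', array([379., 506.])) ('stl', array([184., 328.])) ('str', array([397., 345.]))
0.2 ('fbl', array([157., 567.])) ('fbr', array([373., 587.])) ('ftl', array([158., 486.])) ('ftr', array([379., 505.])) ('stl', array([184., 337.])) ('str', array([396., 354.]))
0.3 ('fbl', array([154., 569.])) ('fbr', array([372., 589.])) ('ftl', array([156., 483.])) ('ftr', array([379., 503.])) ('stl', array([183., 346.])) ('str', array([395., 363.]))
```

View pics/s7.png

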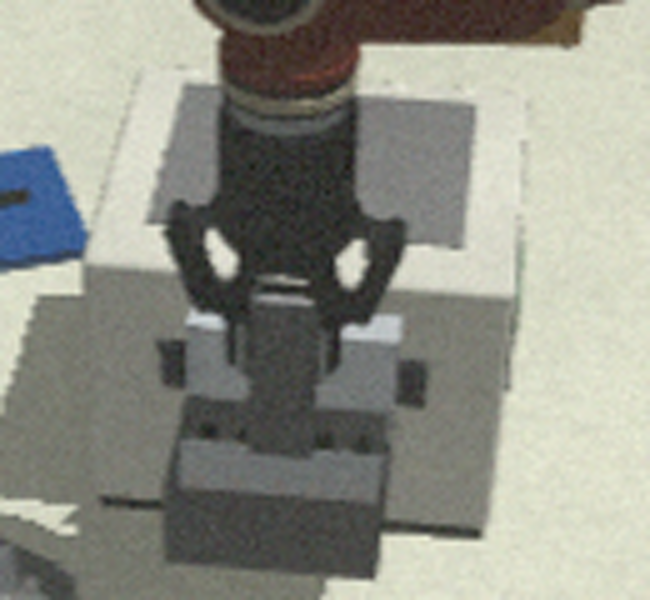

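Emit:
play_rows:
  slide:
    - [-0.1,0.2,0]
    - [-0.1,0.2,0]
    - [-0.1,0.2,0]
    - [0,0,0]
  yaw: [0,0,0,0]
  grip: [1,1,1,1]

```text
time: 15.6
tool_pos: [0.5702, -0.0348, 0.198]
tool_rot: [0.497, -0.497, 0.503, -0.502]
contact_force: [1.3, -3.0, -0.8]
gripper_width: 0.462
```

```bash
python3 look.py 8 265 30
```

```text
15.7 [ 0.5702 -0.0348  0.198 ] [-1.1726 -2.6568 -1.9149] [-0.7152 -0.0611  0.0271]
0 ('fbl', array([162., 566.])) ('fbr', array([374., 585.])) ('ftl', array([160., 497.])) ('ftr', array([378., 516.])) ('stl', array([183., 329.])) ('str', array([396., 347.]))
0.1 ('fbl', array([159., 573.])) ('fbr', array([372., 592.])) ('ftl', array([158., 497.])) ('ftr', array([378., 517.])) ('stl', array([183., 338.])) ('str', array([395., 356.]))
0.2 ('fbl', array([156., 577.])) ('fbr', array([371., 597.])) ('ftl', array([156., 496.])) ('ftr', array([377., 516.])) ('stl', array([182., 347.])) ('str', array([395., 365.]))
0.3 ('fbl', array([153., 579.])) ('fbr', array([370., 599.])) ('ftl', array([155., 494.])) ('ftr', array([377., 513.])) ('stl', array([182., 356.])) ('str', array([394., 374.]))
```

View pics/s8.png

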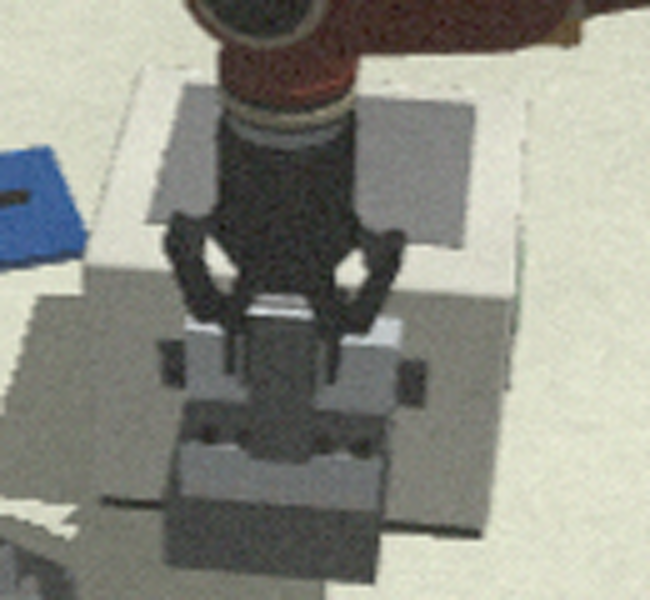

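Emit:
play_rows:
  slide:
    - [-0.1,0.2,0]
    - [-0.05,0.2,0]
    - [0,0,0]
  yaw: [0,0,0]
  grip: [1,1,1]

```text
time: 16.0
tool_pos: [0.5704, -0.0335, 0.1942]
tool_rot: [-0.498, 0.497, -0.502, 0.503]
contact_force: [-0.0, -2.9, 0.8]
gripper_width: 0.459
```

Emit:
play_rows:
  slide:
    - [0.15,0.1,0]
    - [0.2,0.1,0]
    - [0,0,0]
  yaw: [0,0,0]
  grip: [1,1,1]

```text
time: 16.3
tool_pos: [0.57, -0.0369, 0.1915]
tool_rot: [0.497, -0.497, 0.503, -0.502]
contact_force: [0.6, -1.3, -2.5]
gripper_width: 0.461
```

Emit:
play_rows:
  slide:
    - [0.15,0.15,0]
    - [0.15,0.15,0]
    - [0,0,0]
  yaw: [0,0,0]
  grip: [1,1,1]

```text
time: 16.6
tool_pos: [0.5704, -0.0389, 0.1903]
tool_rot: [0.498, -0.497, 0.503, -0.502]
contact_force: [-1.1, 3.1, 4.0]
gripper_width: 0.46
```

```bash
python3 look.py 9 265 30
```

```text
16.7 [ 0.5704 -0.0389  0.1903] [-1.9482  3.5979  5.2459] [ 1.0353  0.4922 -0.1385]
0 ('fbl', array([163., 571.])) ('fbr', array([373., 590.])) ('ftl', array([161., 503.])) ('ftr', array([378., 522.])) ('stl', array([184., 336.])) ('str', array([396., 353.]))
0.1 ('fbl', array([160., 578.])) ('fbr', array([372., 597.])) ('ftl', array([159., 503.])) ('ftr', array([377., 522.])) ('stl', array([184., 344.])) ('str', array([395., 362.]))
0.2 ('fbl', array([157., 582.])) ('fbr', array([371., 602.])) ('ftl', array([157., 502.])) ('ftr', array([377., 521.])) ('stl', array([183., 353.])) ('str', array([394., 371.]))
0.3 ('fbl', array([154., 584.])) ('fbr', array([370., 604.])) ('ftl', array([156., 499.])) ('ftr', array([377., 519.])) ('stl', array([182., 362.])) ('str', array([393., 380.]))
```

View pics/s9.png

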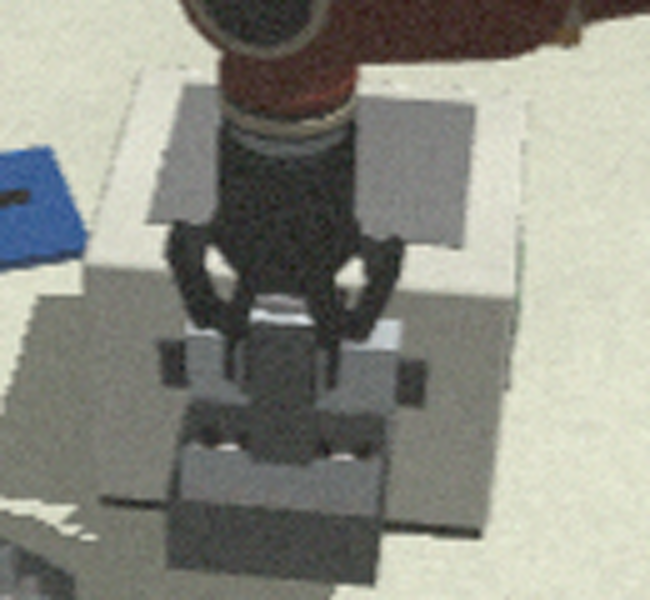

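Emit:
play_rows:
  slide:
    - [0.1,0.03,0]
    - [0.1,0.03,0]
    - [0,0,0]
  yaw: [0,0,0]
  grip: [1,1,1]

```text
time: 17.0
tool_pos: [0.5708, -0.0407, 0.19]
tool_rot: [0.499, -0.496, 0.503, -0.502]
contact_force: [-0.7, 5.0, 5.8]
gripper_width: 0.458
```

```bash
python3 -c "
from h import *
plan([.57,-.0415,.187],-.6)"
```

```text
t 17.0 pos [ 0.5708 -0.0407  0.19  ] phi -0.5693741816462362 down [ 0.0016  0.0031 -1.    ] F [-0.7242  5.016   5.8277] T [ 1.2092  0.3415 -0.0772] w 0.45842148501049185
yaw 0.030625818353763767 then slide cm (in new axes) [ 0.0821  0.3036 -0.0757] now axes [ 0.083   0.3032 -0.0763]
```

Emit:
play_rows:
  slide:
    - [0.06,0.05,0]
    - [0.04,0.05,0]
    - [0,0,0]
  yaw: [0,0,0]
  grip: [1,1,1]

```text
time: 17.3
tool_pos: [0.571, -0.0414, 0.1899]
tool_rot: [0.499, -0.496, 0.503, -0.502]
contact_force: [-2.3, 6.4, 8.9]
gripper_width: 0.461
```

```bash
python3 look.py a 265 30;python3 -c "
from h import *
plan([.57,-.0415,.187],-.6)
s=load('side','a');cv2.imwrite('pics/sa2.png',crop(np.clip(s['image'][:,:,::-1]*3.,0,255).astype(np.uint8),290,75,360,155,8))
t=load('top','a');cv2.imwrite('pics/ta.png',crop(np.clip(t['image'][:,:,::-1]*2.2,0,255).astype(np.uint8),400,110,540,270,5))"
```

```text
17.4 [ 0.5709 -0.0414  0.1899] [-2.1345  5.5923  9.0935] [ 1.3802  0.6451 -0.0685]
0 ('fbl', array([163., 569.])) ('fbr', array([373., 588.])) ('ftl', array([161., 500.])) ('ftr', array([377., 519.])) ('stl', array([184., 334.])) ('str', array([395., 351.]))
0.1 ('fbl', array([160., 575.])) ('fbr', array([371., 595.])) ('ftl', array([159., 501.])) ('ftr', array([377., 520.])) ('stl', array([183., 342.])) ('str', array([394., 360.]))
0.2 ('fbl', array([157., 580.])) ('fbr', array([370., 599.])) ('ftl', array([157., 500.])) ('ftr', array([376., 519.])) ('stl', array([183., 351.])) ('str', array([393., 369.]))
0.3 ('fbl', array([154., 582.])) ('fbr', array([369., 602.])) ('ftl', array([155., 497.])) ('ftr', array([376., 517.])) ('stl', array([182., 360.])) ('str', array([393., 378.]))
t 17.4 pos [ 0.5709 -0.0414  0.1899] phi -0.5663160774566578 down [ 0.002   0.0034 -1.    ] F [-2.1345  5.5923  9.0935] T [ 1.3802  0.6451 -0.0685] w 0.4611996774678076
yaw 0.03368392254334218 then slide cm (in new axes) [ 0.0062  0.2873 -0.0946] now axes [ 0.0071  0.2871 -0.0952]
```

View pics/sa2.png

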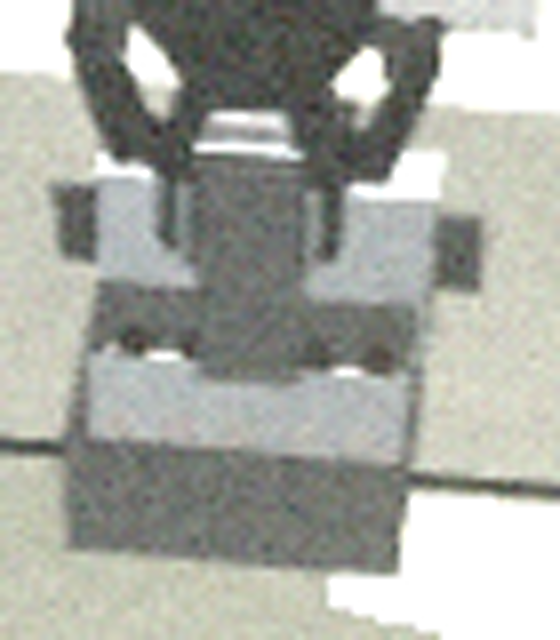

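View pics/ta.png

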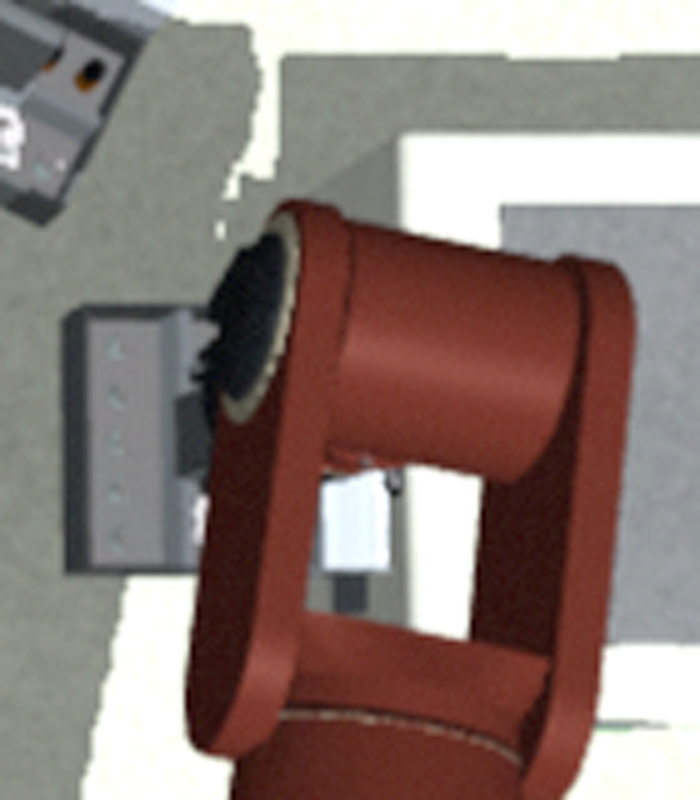

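Run:
```python
from h import *
t=load("top","a");s=load("side","a")
T=lambda c,o,k:(np.array(c)+.5)/k-.5+np.array(o)
for u in(388,391): print(onz(t,T((u,572),(400,110),5),.174), "mod",onz(t,T((411,560),(400,110),5),.2))
print("predicted cols strip rear@wall:",[(proj(t,[.505,-.1235+d,.174])-[400,110])*5 for d in(0,.003,.006)])
# side: strip front-top edge (back plate top at y=wall+.030..) rows
for z in(.170,.174,.178): print(z,[(proj(s,[x,-.1235+.030,z])-[290,75])*8+3.5 for x in(.635,.505)],[(proj(s,[x,-.1235,z])-[290,75])*8+3.5 for x in(.635,.505)])
for z in(.066,.070,.074): print(z,[(proj(s,[x,-.1235+.130,z])-[290,75])*8+3.5 for x in(.635,.505)])
cv2.imwrite("pics/ta2.png",crop(np.clip(t['image'][:,:,::-1]*3.,0,255).astype(np.uint8),460,195,485,230,18))
```

```text
[ 0.5038 -0.1224  0.174 ] mod [ 0.5082 -0.1243  0.2   ]
[ 0.5038 -0.1238  0.174 ] mod [ 0.5082 -0.1243  0.2   ]
predicted cols strip rear@wall: [array([388.3025, 567.3797]), array([381.788 , 567.3977]), array([375.2733, 567.4158])]
0.17 [array([ 95.5598, 182.7549]), array([433.17  , 208.7647])] [array([105.9021, 136.9527]), array([438.4623, 162.302 ])]
0.174 [array([ 95.3932, 174.1307]), array([433.768 , 200.1484])] [array([105.7609, 128.3568]), array([439.063 , 153.7126])]
0.178 [array([ 95.2257, 165.4675]), array([434.3687, 191.4929])] [array([105.619 , 119.7227]), array([439.6664, 145.0847])]
0.066 [array([ 65.113 , 558.6466]), array([399.998 , 586.6672])]
0.07 [array([ 64.8795, 550.9283]), array([400.5168, 578.9665])]
0.074 [array([ 64.6449, 543.1753]), array([401.0379, 571.2311])]
```

View pics/ta2.png

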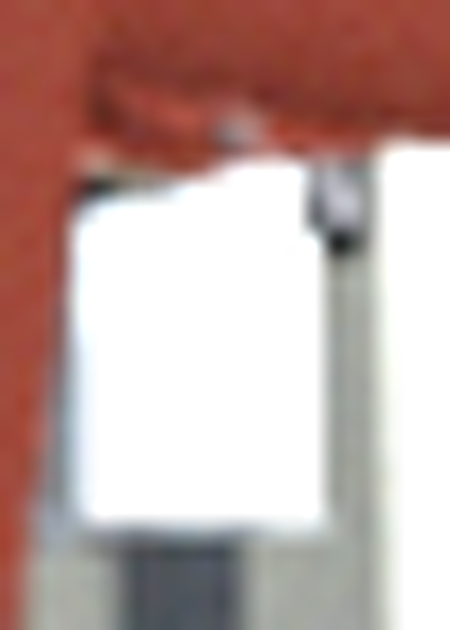

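Run:
```python
from h import *
a=load("top","0")["image"];b=load("top","a")["image"]
for r in(203,204,205,206,207,208,209):
    print(r,a[r,470:484].mean(1).astype(int),b[r,470:484].mean(1).astype(int))
t=load("top","0")
for o in(0,.005,-.001): print(o,proj(t,[.57-.023,-.1235+o,.181]),proj(t,[.57-.023,-.1235+o,.171]))
m=np.hstack([crop(np.clip(i[:,:,::-1]*2.,0,255).astype(np.uint8),465,175,485,215,14) for i in(a,b)]);cv2.imwrite("pics/cmp.png",m)
```

```text
203 [ 25  21  22  24   7   1  39  67  63  29  42  80  98 108] [28 29 34 44 50 50 37 42 44 39 43 72 86 89]
204 [ 25  23  25  25   7   4  35  61  59  36  44  79  98 107] [ 38  49  70  85  93 101  83  53  56  43  51  89 110 120]
205 [ 26  25  27  24   8   9  31  46  54  50  46  78  97 105] [ 83  90 104 114 119 126 102  52  62  57  52  88 108 118]
206 [ 24  25  25  24   6  16  32  35  52  57  48  76  95 105] [113 113 116 115 118 121  92  40  59  64  53  86 107 117]
207 [ 25  24  26  24   9  12  25  28  37  41  44  76  95 104] [113 113 115 114 118 129 110  44  42  46  51  86 106 118]
208 [ 26  25  28  24   8   4  11  18  16  18  43  75  95 105] [113 114 115 115 116 128 127  83  19  23  50  85 106 118]
209 [ 25  24  29  31  24  26  32  34  36  40  51  75  96 105] [114 113 115 115 113 122 130 103  42  45  58  85 106 118]
0 [478.0885 205.0017] [476.6474 205.3259]
0.005 [475.9107 205.007 ] [474.4889 205.3312]
-0.001 [478.5241 205.0006] [477.0791 205.3249]
```

View pics/cmp.png

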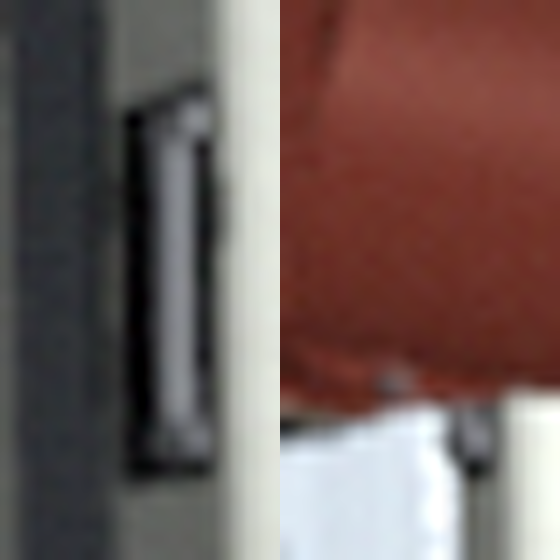

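Emit:
play_rows:
  slide:
    - [0.02,0.06,0]
    - [0.02,0.06,0]
    - [0,0,0]
  yaw: [0,0,0]
  grip: [1,1,1]

```text
time: 17.7
tool_pos: [0.571, -0.0415, 0.1899]
tool_rot: [0.499, -0.496, 0.503, -0.502]
contact_force: [-5.3, 7.1, 13.2]
gripper_width: 0.462
```

```bash
python3 -c "
from h import *
plan([.57,-.0415,.187],-.6)"
```

```text
t 17.7 pos [ 0.571  -0.0415  0.1899] phi -0.5633960210780906 down [ 0.0022  0.004  -1.    ] F [-5.3011  7.0745 13.2046] T [ 1.5556  1.0583 -0.0935] w 0.46218884655348064
yaw 0.036603978921909364 then slide cm (in new axes) [-0.0022  0.2868 -0.1033] now axes [-0.0011  0.2866 -0.1039]
```

Emit:
play_rows:
  slide:
    - [0,-0.1,0]
    - [-0.05,-0.1,0]
    - [0,0,0]
  yaw: [0,0,0]
  grip: [1,1,1]

```text
time: 18.0
tool_pos: [0.571, -0.0417, 0.1898]
tool_rot: [0.499, -0.496, 0.502, -0.502]
contact_force: [-0.4, 7.0, 6.5]
gripper_width: 0.459
```

Emit:
play_rows:
  slide:
    - [-0.05,-0.1,0]
    - [0,0,0]
  yaw: [0,0]
  grip: [1,1]

```text
time: 18.2
tool_pos: [0.571, -0.0417, 0.1899]
tool_rot: [-0.498, 0.497, -0.502, 0.503]
contact_force: [2.4, 5.5, 3.5]
gripper_width: 0.457
```

```bash
python3 -c "
from h import *
plan([.57,-.0415,.187],-.6)"
```

```text
t 18.2 pos [ 0.571  -0.0417  0.1899] phi -0.5687491681841301 down [ 0.0022  0.0014 -1.    ] F [2.45   5.5284 3.5307] T [ 1.1011 -0.2424 -0.0235] w 0.45671954233691237
yaw 0.03125083181586985 then slide cm (in new axes) [-0.0167  0.2911 -0.0969] now axes [-0.0164  0.2909 -0.0975]
```

Emit:
play_rows:
  slide:
    - [-0.05,-0.1,0]
    - [-0.05,-0.1,0]
    - [0,0,0]
  yaw: [0,0,0]
  grip: [1,1,1]

```text
time: 18.5
tool_pos: [0.5695, -0.0414, 0.1901]
tool_rot: [0.497, -0.498, 0.503, -0.502]
contact_force: [1.2, 1.6, -3.8]
gripper_width: 0.46
```

Emit:
play_rows:
  slide:
    - [0,-0.1,0]
    - [0,-0.1,0]
    - [0,0,0]
  yaw: [0,0,0]
  grip: [1,1,1]

```text
time: 18.8
tool_pos: [0.5691, -0.0416, 0.1917]
tool_rot: [0.496, -0.498, 0.504, -0.502]
contact_force: [-0.5, 0.1, -9.4]
gripper_width: 0.455
```

```bash
python3 look.py b 265 30; python3 -c "
from h import *
t=load('top','b')['image'];a=load('top','0')['image'];b=load('top','a')['image']
for r in(202,203,204,205,206): print(r,a[r,472:484].mean(1).astype(int),b[r,472:484].mean(1).astype(int),t[r,472:484].mean(1).astype(int))"
```

```text
18.9 [ 0.5691 -0.0415  0.1919] [ -1.022    0.14   -10.1163] [ 0.5623  0.1675 -0.0376]
0 ('fbl', array([166., 567.])) ('fbr', array([376., 586.])) ('ftl', array([164., 498.])) ('ftr', array([380., 517.])) ('stl', array([187., 331.])) ('str', array([398., 349.]))
0.1 ('fbl', array([163., 573.])) ('fbr', array([374., 592.])) ('ftl', array([162., 498.])) ('ftr', array([380., 518.])) ('stl', array([186., 340.])) ('str', array([397., 357.]))
0.2 ('fbl', array([159., 577.])) ('fbr', array([373., 597.])) ('ftl', array([160., 497.])) ('ftr', array([379., 517.])) ('stl', array([186., 349.])) ('str', array([397., 366.]))
0.3 ('fbl', array([156., 580.])) ('fbr', array([372., 599.])) ('ftl', array([158., 495.])) ('ftr', array([379., 514.])) ('stl', array([185., 358.])) ('str', array([396., 375.]))
202 [ 22  22   3   5  39  68  64  31  43  80  98 108] [39 48 45 34 33 31 28 29 30 39 43 35] [41 45 37 33 34 31 30 28 25 31 35 30]
203 [ 22  24   7   1  39  67  63  29  42  80  98 108] [34 44 50 50 37 42 44 39 43 72 86 89] [34 38 32 33 34 39 42 31 42 67 83 87]
204 [ 25  25   7   4  35  61  59  36  44  79  98 107] [ 70  85  93 101  83  53  56  43  51  89 110 120] [ 36  58  74  92  88  51  54  38  50  89 109 119]
205 [ 27  24   8   9  31  46  54  50  46  78  97 105] [104 114 119 126 102  52  62  57  52  88 108 118] [ 85  98 108 130 121  52  61  56  52  87 109 118]
206 [ 25  24   6  16  32  35  52  57  48  76  95 105] [116 115 118 121  92  40  59  64  53  86 107 117] [115 114 113 127 116  41  59  66  53  86 107 118]
```

Emit:
play_rows:
  slide:
    - [0,0.1,0.05]
    - [0.03,0.1,0]
    - [0.03,0.1,0]
    - [0,0.05,0]
    - [0,0,0]
  yaw: [0,0,0,0,0]
  grip: [1,1,1,1,1]

```text
time: 19.4
tool_pos: [0.5713, -0.0418, 0.1909]
tool_rot: [-0.498, 0.497, -0.502, 0.503]
contact_force: [-0.2, 3.5, -3.1]
gripper_width: 0.459
```

```bash
python3 -c "
from h import *
plan([.57,-.0415,.1899],-.6)"
```

```text
t 19.4 pos [ 0.5713 -0.0418  0.1909] phi -0.5758836408910243 down [ 0.0017  0.0002 -1.    ] F [-0.1972  3.5444 -3.1332] T [ 0.638   0.0698 -0.093 ] w 0.458987482227028
yaw 0.024116359108975693 then slide cm (in new axes) [-0.0244  0.1048 -0.1306] now axes [-0.0244  0.1046 -0.1308]
```

Emit:
play_rows:
  slide:
    - [0,0.1,0]
    - [0,0.1,0]
    - [0,0,0]
  yaw: [0,0,0]
  grip: [1,1,1]

```text
time: 19.7
tool_pos: [0.5715, -0.0417, 0.1899]
tool_rot: [-0.498, 0.497, -0.502, 0.503]
contact_force: [-0.1, 4.8, 2.6]
gripper_width: 0.457
```

Emit:
play_rows:
  slide:
    - [0,0.05,0]
    - [0,0,0]
  yaw: [0,0]
  grip: [1,1]

```text
time: 19.9
tool_pos: [0.5715, -0.0417, 0.1899]
tool_rot: [-0.498, 0.497, -0.502, 0.503]
contact_force: [-3.3, 5.0, 4.3]
gripper_width: 0.46
```

```bash
python3 look.py c 265 30
```

```text
20.0 [ 0.5715 -0.0417  0.1899] [-2.6686  5.1074  4.2636] [ 0.8121  0.6753 -0.1335]
0 ('fbl', array([162., 569.])) ('fbr', array([372., 587.])) ('ftl', array([160., 500.])) ('ftr', array([376., 519.])) ('stl', array([183., 333.])) ('str', array([394., 351.]))
0.1 ('fbl', array([159., 575.])) ('fbr', array([371., 594.])) ('ftl', array([158., 500.])) ('ftr', array([376., 520.])) ('stl', array([183., 342.])) ('str', array([393., 360.]))
0.2 ('fbl', array([156., 579.])) ('fbr', array([369., 599.])) ('ftl', array([156., 499.])) ('ftr', array([375., 519.])) ('stl', array([182., 351.])) ('str', array([393., 369.]))
0.3 ('fbl', array([153., 582.])) ('fbr', array([369., 601.])) ('ftl', array([155., 497.])) ('ftr', array([375., 516.])) ('stl', array([181., 360.])) ('str', array([392., 378.]))
```

View pics/sc.png

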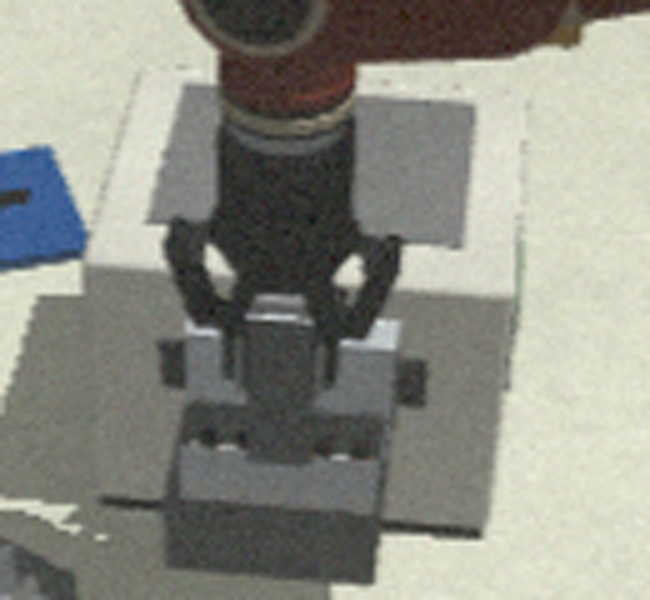

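Emit:
play_rows:
  slide:
    - [-0.05,-0.1,0]
    - [0,0,0]
    - [0,0,0]
    - [0,0,0]
    - [0,0,0]
    - [0,0,0]
    - [0,0,0]
    - [0,0,0]
    - [0,0,0]
    - [0,0,0]
  yaw: [0,0,0,0,0,0,0,0,0,0]
  grip: [1,1,-1,-1,-1,-1,-1,-1,-1,-1]

```text
time: 21.0
tool_pos: [0.5708, -0.0415, 0.1885]
tool_rot: [-0.497, 0.497, -0.503, 0.503]
contact_force: [-0.5, 0.1, -0.8]
gripper_width: 0.998
```

```bash
python3 look.py d 265 30
```

```text
21.1 [ 0.5708 -0.0415  0.1885] [-0.7546  0.6525 -0.212 ] [ 0.0383 -0.0023  0.0811]
0 ('fbl', array([163., 570.])) ('fbr', array([373., 589.])) ('ftl', array([161., 502.])) ('ftr', array([377., 521.])) ('stl', array([184., 335.])) ('str', array([395., 353.]))
0.1 ('fbl', array([160., 577.])) ('fbr', array([372., 596.])) ('ftl', array([159., 502.])) ('ftr', array([377., 522.])) ('stl', array([184., 344.])) ('str', array([395., 362.]))
0.2 ('fbl', array([157., 581.])) ('fbr', array([370., 601.])) ('ftl', array([158., 501.])) ('ftr', array([376., 521.])) ('stl', array([183., 353.])) ('str', array([394., 371.]))
0.3 ('fbl', array([154., 584.])) ('fbr', array([370., 603.])) ('ftl', array([156., 499.])) ('ftr', array([376., 518.])) ('stl', array([183., 362.])) ('str', array([393., 380.]))
```

View pics/sd.png

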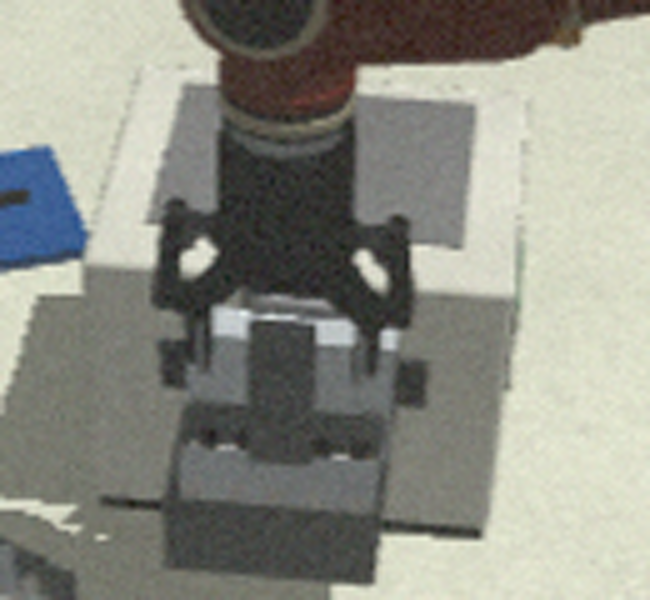

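Released and steady. Retreat straight up, then back toward the robot and look.

Emit:
play_rows:
  slide:
    - [0,-0.5,0]
    - [0,-1.5,0]
    - [0,-2,0]
    - [0,-2.5,0]
    - [0,-2.5,0]
    - [0,-2.5,0]
    - [0,-2,0]
    - [0,-1,0]
    - [0,0,0]
  yaw: [0,0,0,0,0,0,0,0,0]
  grip: [-1,-1,-1,-1,-1,-1,-1,-1,-1]

```text
time: 22.0
tool_pos: [0.5715, -0.0416, 0.3365]
tool_rot: [-0.498, 0.497, -0.501, 0.504]
contact_force: [-0.2, -0.7, 0.2]
gripper_width: 1.0
```

Emit:
play_rows:
  slide:
    - [-1,0,0]
    - [-3,0,0]
    - [-4,0,0]
    - [-4,0,0]
    - [-4,0,0]
    - [-4,0,0]
    - [-4,0,0]
    - [-3,0,0]
    - [-2,0,0]
    - [-1,0,0]
    - [0,0,0]
  yaw: [0,0,0,0,0,0,0,0,0,0,0]
  grip: [-1,-1,-1,-1,-1,-1,-1,-1,-1,-1,-1]

```text
time: 23.1
tool_pos: [0.573, 0.2596, 0.3319]
tool_rot: [0.497, -0.499, 0.503, -0.502]
contact_force: [0.6, -0.7, 0.4]
gripper_width: 1.003
```

```bash
python3 look.py e 265 30; python3 -c "
from h import *
t=load('top','e');cv2.imwrite('pics/te.png',crop(np.clip(t['image'][:,:,::-1]*1.5,0,255).astype(np.uint8),400,150,500,240,7))
cv2.imwrite('pics/te0.png',np.clip(t['image'][:,:,::-1]*1.5,0,255).astype(np.uint8))"
```

```text
23.2 [0.5736 0.258  0.3326] [-0.317   0.3131 -0.2131] [ 0.0136 -0.0116 -0.0089]
0 ('fbl', array([ 62., 765.])) ('fbr', array([334., 791.])) ('ftl', array([ 54., 683.])) ('ftr', array([338., 710.])) ('stl', array([ 88., 460.])) ('str', array([363., 484.]))
0.1 ('fbl', array([ 56., 775.])) ('fbr', array([332., 802.])) ('ftl', array([ 51., 685.])) ('ftr', array([337., 712.])) ('stl', array([ 87., 471.])) ('str', array([362., 495.]))
0.2 ('fbl', array([ 51., 784.])) ('fbr', array([330., 811.])) ('ftl', array([ 48., 685.])) ('ftr', array([336., 712.])) ('stl', array([ 87., 482.])) ('str', array([361., 507.]))
0.3 ('fbl', array([ 45., 790.])) ('fbr', array([328., 817.])) ('ftl', array([ 44., 683.])) ('ftr', array([336., 711.])) ('stl', array([ 86., 494.])) ('str', array([360., 518.]))
```

View pics/te.png

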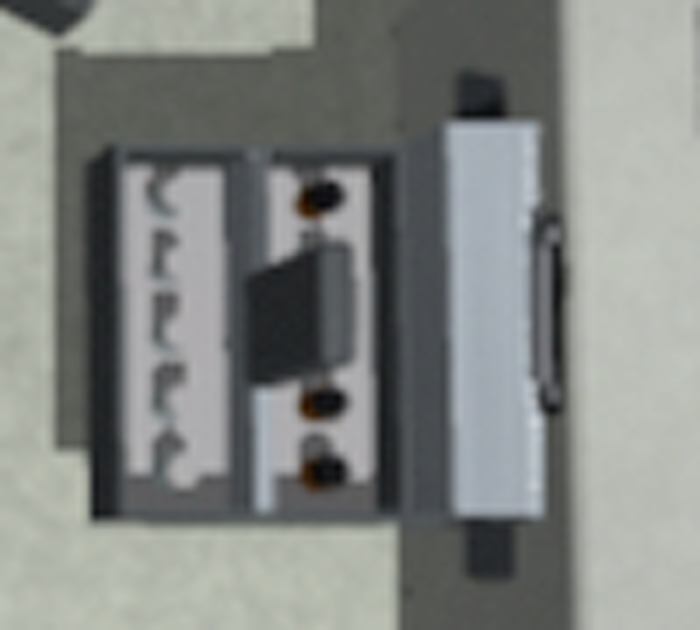

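View pics/te0.png

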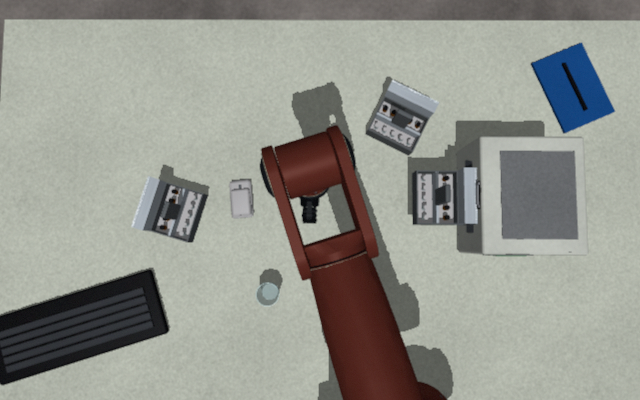

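View pics/se.png

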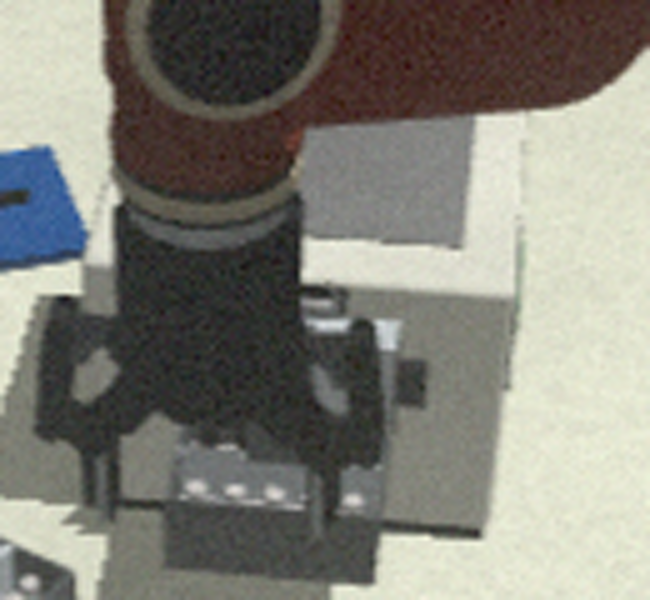

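```bash
python3 -c "
from h import *
t=load('top','e')['image'];a=load('top','0')['image']
for r in(184,188,192,196,200,204): print(r,a[r,472:484].mean(1).astype(int),t[r,472:484].mean(1).astype(int))
s=load('top','e')
T=lambda c:(np.array(c)+.5)/7-.5+np.array((400,150))
c=[onz(s,T(p),.174) for p in((541,122),(546,517))];print(c,np.degrees(np.arctan2(c[0][1]-c[1][1],c[0][0]-c[1][0])),np.mean(c,0))
k=[onz(s,T(p),.16) for p in((458,72),(467,578))];print(np.mean(k,0))
f=[onz(s,T(p),.07) for p in((90,160),(92,520))];print('front bottom',f)
print('bystanders diff', [ (n,np.abs(a[y0:y1,x0:x1].astype(int)-t[y0:y1,x0:x1]).mean()) for n,(x0,x1,y0,y1) in dict(mouse=(228,256,175,220),beaker=(250,285,278,310)).items()])
"
python3 - <<'E'
import sys; sys.path.insert(0,'.')
E
```

```text
184 [ 24  27   6  24  37  45  57  52  54  87 101 108] [118 115 112  89  46  52  64  59  63  97 113 122]
188 [ 19  18   3  13  44  68  59  15  38  74 100 109] [117 115 115  96  58  76  66  19  43  82 113 122]
192 [ 26  30   2  10  42  66  59  13  42  79 101 108] [117 116 114  96  60  75  66  15  47  89 112 122]
196 [ 28  30   2   7  41  67  60  20  48  83 101 108] [117 116 119 104  59  76  67  24  54  94 113 121]
200 [ 23  22   2   5  42  67  59  14  44  80  98 106] [116 114 119 104  60  76  67  20  50  90 110 119]
204 [ 25  25   7   4  35  61  59  36  44  79  98 107] [116 115 119 117  89  69  67  41  50  90 110 120]
[array([ 0.6359, -0.1258,  0.174 ]), array([ 0.5051, -0.1233,  0.174 ])] -1.1098302297487266 [ 0.5705 -0.1246  0.174 ]
[ 0.5703 -0.1021  0.16  ]
front bottom [array([0.6383, 0.0032, 0.07  ]), array([0.5082, 0.0051, 0.07  ])]
bystanders diff [('mouse', np.float64(11.4494708994709)), ('beaker', np.float64(28.51607142857143))]
```

```bash
python3 -c "
from h import *
cv2.imwrite('pics/see.png',np.clip(load('side','e')['image'][:,:,::-1]*1.6,0,255).astype(np.uint8))"
```

```text
(no output)
```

View pics/see.png

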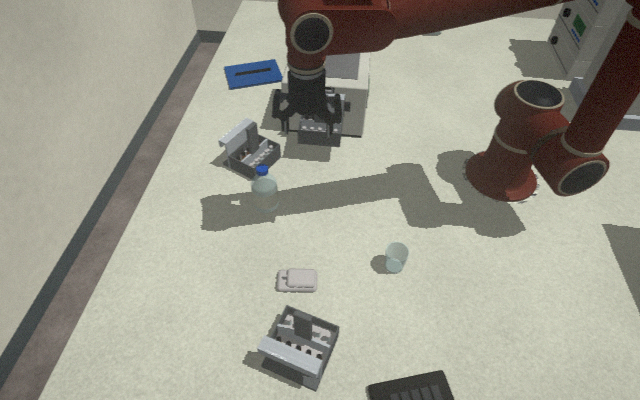

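Bottle (263,190), beaker (396,257) and mouse (298,280) are where they began; the caddy hangs on the cleat with the arm clear.

```bash
python3 -c "
from plant import workorder
print(workorder.job_done())"
```

```text
the job is handed in; nothing more can be done
None
```

The caddy is hanging on the cleat, upright and let go, and the job was handed in at about 23 s. I picked the caddy nearest the robot's base, about 0.49 m away (the other two were about 0.8 m).

**How it was done**
- The moves can't tilt the tool. I gripped the handle across its 40 mm width so the caddy could pivot in the jaws, then tipped it to about 0.25 rad by pushing its foot against the module's upper side with about 4 N.
- I lowered the strip behind the cleat until it touched, and left it resting there at about 0.2 rad with roughly 6 N on the cleat. Then I swung it upright and pressed it in and down to a hard stop.
- The stop puts true home at about 149 mm, so the cleat sits about 10 mm higher than marked.

**Last checks**
- **Position:** the middle of the strip is at x 0.5705 against 0.5703 for the cleat. It lies flush with the module's side within camera error, and the caddy looked upright within about 0.03 rad.
- **Roller:** its image matches the start picture, so it is fully out, over the strip's edge. Before letting go I pulled up with about 6 N beyond the caddy's weight. It rose only about 2 mm, and I pressed it back to the same stop.
- **Bystanders:** the bottle, beaker and mouse look unmoved in the camera views.

**Doubts**
- **Pressing force:** while making sure it was fully home, the push peaked at about 17 N down (weight included) and 7 N in. That is above the advised 5–12 N but under the 30 N limit.
- **Strip direction:** it measured about 0.5° off the module's edge, which is within what the pictures can resolve.

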